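Draw the far chute bolt with the hooked rod

ROBOT

A 7-joint arm with a two-finger parallel gripper is mounted at the origin on the work surface. World frame = base frame: x ahead of the robot, y to its left, z up, the work surface at z = 0. Lengths are in m, angles in rad, forces in N, time in s.
With the tool pointing down it reaches from about 0.4 to 0.85 m from the base axis. Payload 10.4 kg.
Tool frame: the origin (TCP) lies between the finger pads; the fingertips stand 17 mm ahead of it and the grasp point (between the pads) lies 2 mm behind it; z points along the fingers, y is the direction in which the jaws open and shut (so a half turn about z gives the same grasp; the last joint's range is limited). The gripper opens to 85 mm and grips with 20 to 120 N. Pads are 22 mm wide; open, the fingers measure 114 mm over their backs; the gripper's body (76 mm by 85 mm) begins 54 mm behind the grasp point. The pads swing forward as they close: fully open they stand 13 mm farther back than shut.
Start: joints at [1.156, 0.332, -0.065, 1.46, 0.022, 1.35, -0.088], TCP at [0.239, -0.578, 0.217] pointing down, gripper open.
Joint ranges: [-2.6, 2.6], [-0.5, 2.12], [-1.47, 1.34], [0.16, 2.42], [-1.27, 4.41], [0.06, 2.06], [-2.6, 2.6]. Speed limits (rad/s): [2.22, 2.22, 2.79, 2.79, 3.14, 3.14, 3.14].

INTERFACE

Orientations are given as a unit quaternion [x, y, z, w].
In Python, from workcell import manip gives the robot as it stands.
- The arm moves only by the tool jog_arm, never from a script. Its argument "steps" is one flat list of numbers, 5 for each row, row after row: the finger opening in m, from 0 to 0.0854, then the shift along the tool's x, y, z in m, then the turn about the tool's z in rad. In form: [gripper, x, y, z, twist, gripper, x, y, z, twist, ...]. A call has exactly 10 rows; each row is the pose to reach, as a shift and turn from the pose commanded when the call began, along the tool's axes at that moment; what a row does not reach only later rows make up. A row lasts 1/10 s, in which the tool goes at most 50 mm and 8.59 degrees, less where a joint would pass 70% of its speed; a pose out of reach is approached as far as the arm can. A call with a gripper value outside its range is refused whole. The fingers move at their own pace and stop on an object; "grip_force" is the grip in N (left out, the last holds). Time passes only in rows, so rows that repeat a pose let the fingers close, or fill a call up. It gives the time, the measured TCP pose, the force and the opening at its end, in the units of the state.
- manip.get_obs(): the state, without advancing time (a new reading comes with each control period).
- manip.camera(name): name is "scene" or "top"; returns (picture, depth): 480x640x3 uint8, red, green, blue; 480x640 float32, m along the optical axis (not along the pixel's ray), 0 where there is no reading.
- manip.calibration(name): a dict with "mtx" (3x3 intrinsics, pixels), "k1" (the pictures are not rectified: a ray, as slopes to the right and down, at radius r is drawn at 1 + k1 r^2 times it, then the intrinsics apply), "world_to_cam" (4x4, takes a point from world to camera coordinates). Camera axes: x right, y down, z forward; pixel columns grow to the right and rows downward; lengths in m; the calibration is good to about 2 mm. A picture is of the moment at which its call begins. calibration takes no time and is no camera call.
- manip.hand_in(): hands the job in, once; it reports no verdict.
The state is a dict: "clock": time; "joint_pos": joint angles; "joint_velocities": joint speeds; "tau": joint torques, N m; "position": TCP position; "ee_rot": TCP orientation; "ft_force": force on the tool from outside, world axes, zero at the start; "torque": the same for the moment, N m; "grip_width": opening from 0.0 (shut) to 1.0 (fully open).
Only numpy, scipy, OpenCV 4.12 (cv2) and the standard library are available. Lean on these libraries where they do the work, as an engineer would, in place of code of your own. Each camera call takes 0.05 s, during which the arm holds its last target.

TASK

Take the hooked rod by its red handle, reach its hook down into the orange loop of the bolt under the wire guard of the ball chute and draw the bolt towards you, gently, until it is fully home against its rigid end stop, so that both steel balls run down to the chute's low end; hold a firm pull of about 16 N against the stop for a second, never over 22 N. Touch the bolt only with the rod; then lay the rod back in its wooden rest, let go, and leave the other things on the bench undisturbed.

Things in the scene. Friction and masses are not known exactly. Their poses are not given: they have to be found in the camera images.
- rod_grip (a point): Grasp point of the loose hooked rod: centre of its red handle, close to its centre of mass. x axis along the rod towards the hook, z up. The handle is a square bar 26 x 26 mm, from 60 mm behind this point to 55 mm ahead of it. Take it from above across its flat sides.
- hook_tip (a point): Lower end of the rod's prong, 190 mm ahead (x) of rod_grip and 46 mm below it; same axes as rod_grip.
- rest_seat (a point): Where rod_grip lies when the rod is seated in the fixed wooden rest, 85 mm above the bench; x axis towards the hook. The rod lies in two open-topped flared saddles, 25 mm deep, 16 mm long: under the handle 46 mm behind this point (32 mm wide inside) and under the shaft 112 mm ahead (18 mm wide). Base board 182 x 100 x 12 mm. The rod starts here, within 4 mm lengthwise, its hook free in front.
- chute: Fixed green ball chute, 352 mm long (y), 52 mm wide (x); origin on the bench, x away from the robot, along the bolt. Its open track falls to its own -y, floor 95 mm up at the middle. The bolt passes through the near (-x) wall in a dark guide, x = -42 to -26 mm. A flat wire guard covers bolt and loop: underside 212 mm up, x = -127 to 55, y = -63 to 63 mm; open at front and sides, posts at back.
- bolt: The chute's steel bolt, 12 mm thick, with its orange loop; origin on its axis, 74 mm to +x of loop, axes as the chute's. It slides level along the chute's -x against about 5 N of friction, stays where it is left, and ends at a rigid stop hidden in its guide. From its start the travel to the stop is somewhere between 36 and 52 mm, different each time and not to be seen: feel for it.
- loop (a point): Centre of the opening of the bolt's flat, level orange loop, 113 mm above the bench; it moves with the bolt; axes as the chute's. Of 8 mm round bar; clear opening 32 mm along x, 48 mm along y. The near bar, that the hook pulls on, has its middle 20 mm to -x of this point. It starts 66 to 100 mm to -x of the chute's origin. Free air below it down to the base (12 mm high).
- ball1_center (a point): Centre of the steel ball (36 mm) that rests against the bolt; it rolls to the chute's low end when the bolt no longer bars the track (near the end of its travel).
- ball2_center (a point): Centre of the second, equal ball, uphill of the first.
- rod: The hooked rod as a whole (about 0.3 kg), origin 13 mm below rod_grip. From the red handle a straight steel shaft 10 mm thick runs on along the same axis and, 190 mm ahead of rod_grip, bends straight down into the hook's prong, 10 mm thick, its tip 46 mm below the shaft's axis.
- parts_bin: Bystander: open blue plastic bin 160 x 110 x 75 mm, origin under its centre. Leave it alone.
- grease_tin: Bystander: low round tin, 60 mm across, 50 mm high, origin under its centre. Leave it alone.
- driver: Bystander: screwdriver lying on the bench, under 40 mm high. Leave it alone.

How it is judged:
On the way, in this order (a step that is already met when the one before it is completed fails the run):
1. the hook's prong is down inside the bolt's loop (x of hook_tip in the frame of loop between -0.02 and 0.02 m and y of hook_tip in the frame of loop between -0.028 and 0.028 m and z of hook_tip in the frame of loop below -0.004 m), for 0.1 s.
2. the bolt is drawn home: the rod pulls it with over 12 N against its stop (distance of loop from where it was at the start of the episode above 0.033 m and contact force between rod and bolt above 12 N and linear speed of bolt below 0.01 m/s), for 0.5 s.
At the end, for the whole second after the job is handed in: Bolt left drawn (loop over 33 mm from its start); both balls in the track, over 80 mm to the chute's -y; rod released and still in its rest: rod_grip within 20 mm of rest_seat and 6 mm of its height, level and along the rest within 0.08 rad (distance of loop from where it was at the start of the episode above 0.033 m and y of each of ball1_center, ball2_center in the frame of chute below -0.08 m and z of each of ball1_center, ball2_center in the frame of chute above 0.06 m and distance between rod_grip and rest_seat below 0.02 m and angle between the x axis of rod_grip and the x axis of rest_seat, either way round below 0.08 rad and angle between rod_grip's own z axis and vertical below 0.08 rad and linear speed of rod below 0.02 m/s and z of rod_grip in the frame of rest_seat between -0.006 and 0.006 m); the robot touches nothing.
It fails at once if the rod strains the bolt: more than 22 N between them (contact force between rod and bolt above 22 N).
It fails at once if the gripper or arm touches the bolt (contact force between any of the fingers, the arm and bolt above 0.5 N).
It fails at once if a bystander is disturbed (moved more than 15 mm) (distance of any of parts_bin, grease_tin, driver from where it was at the start of the episode above 0.015 m).
It also fails if it takes over 70 s, if anything falls off the work surface, if the arm or the gripper's body presses on something with over 40 N, if the wrist force passes 120 N, or if a joint passes its speed limit or range.

## Working session

There is one attempt and no reset: what is moved stays moved. The work goes in short steps, Python scripts to look and compute and a tool call to move; the robot and the scene stay as the last step left them, time stands still between calls to the robot, and variables do not carry over. Pictures are saved under pics/ and viewed, and the job is handed in when it is done.

Besides the shell and the picture viewer there is one more tool, called by a JSON object that holds its "method" and its "body". jog_arm: Moves the arm, as the interface text tells. Its arguments: {"type":"object","properties":{"steps":{"type":"array"},"grip_force":{"type":"number"}},"required":["steps"]}

```bash
mkdir -p pics; ls; python3 - <<'E'
from workcell import manip
import numpy as np,cv2
print(manip.get_obs())
for n in("scene","top"):
    p,d=manip.camera(n); c=manip.calibration(n)
    print(n,c)
    cv2.imwrite(f"pics/{n}0.png",p[:,:,::-1]); np.savez(f"pics/{n}0.npz",p=p,d=d)
E
```

```text
pics
{'clock': 0.0, 'joint_pos': array([ 1.15638816,  0.33287779, -0.06468782,  1.46093941,  0.02165282,
        1.34990505, -0.08849638]), 'joint_velocities': array([-1.12730869e-03,  2.11423568e-04,  2.42245990e-03,  3.22067079e-05,
        9.67850757e-04, -1.44164103e-03,  3.96409675e-04]), 'tau': array([-1.69085688e-04, -6.25456166e+01,  4.92401782e-02, -3.91603410e+01,
        1.61472335e-02,  9.92636138e-03,  2.96933899e-05]), 'position': array([ 0.23848154, -0.57728386,  0.21591315]), 'ee_rot': array([ 9.80869435e-01,  1.94665451e-01, -1.98811114e-04, -6.88414877e-04]), 'ft_force': array([-0.36937849, -0.32843818,  0.25306407]), 'torque': array([-0.02418751,  0.02881389,  0.01991859]), 'grip_width': 0.9965739843463529}
scene {'mtx': array([[506.58485584,   0.        , 327.8896571 ],
       [  0.        , 506.58485584, 240.7974073 ],
       [  0.        ,   0.        ,   1.        ]]), 'k1': -0.04848125551517489, 'world_to_cam': array([[ 0.06367828,  0.99786533, -0.01448674, -0.02730135],
       [ 0.78389719, -0.05899715, -0.61808134, -0.4050907 ],
       [-0.61761661,  0.02800224, -0.78598066,  1.41689489],
       [ 0.        ,  0.        ,  0.        ,  1.        ]])}
top {'mtx': array([[576.79096888,   0.        , 328.22637702],
       [  0.        , 576.79096888, 247.33828805],
       [  0.        ,   0.        ,   1.        ]]), 'k1': 0.03610211530621387, 'world_to_cam': array([[-2.92567357e-02, -9.99556113e-01, -5.62311322e-03,
         2.56318423e-02],
       [-9.77727588e-01,  2.97865610e-02, -2.07753518e-01,
         6.23948077e-01],
       [ 2.07828792e-01, -5.80316837e-04, -9.78165046e-01,
         1.08081089e+00],
       [ 0.00000000e+00,  0.00000000e+00,  0.00000000e+00,
         1.00000000e+00]])}
```

View pics/scene0.png

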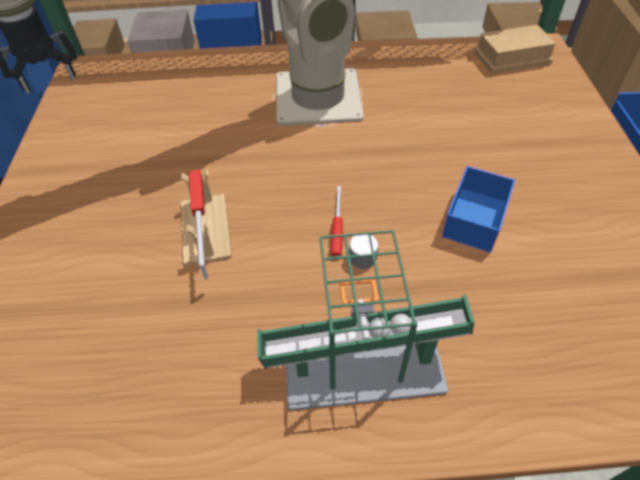

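View pics/top0.png

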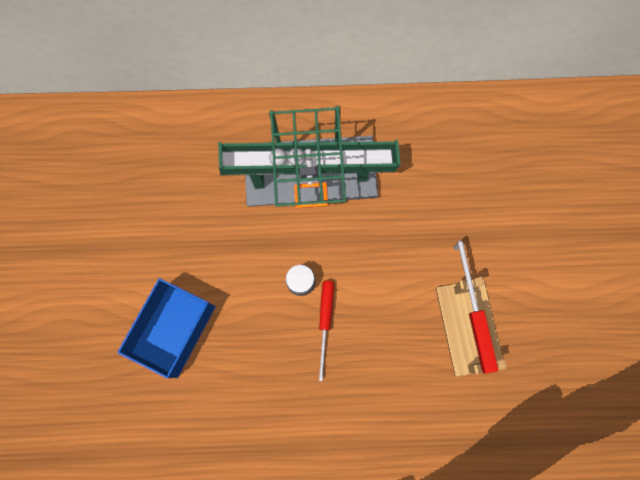

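```bash
cat > h.py <<'E'
import numpy as np,cv2
from workcell import manip
def rays(cal,uv):
    uv=np.atleast_2d(np.float64(uv)); K=cal["mtx"]
    s=(uv-[K[0,2],K[1,2]])/[K[0,0],K[1,1]]
    u=s.copy()
    for _ in range(10): u=s/(1+cal["k1"]*(u**2).sum(1,keepdims=True))
    W=cal["world_to_cam"];R=W[:3,:3];o=-R.T@W[:3,3]
    return o,np.c_[u,np.ones(len(u))]@R
def onz(cal,uv,z):
    o,d=rays(cal,uv); return o+d*((z-o[2])/d[:,2])[:,None]
def pts(cal,uv,dep):
    o,d=rays(cal,uv); return o+d*np.ravel(dep)[:,None]
def proj(cal,P):
    W=cal["world_to_cam"];c=np.atleast_2d(P)@W[:3,:3].T+W[:3,3];s=c[:,:2]/c[:,2:]
    s=s*(1+cal["k1"]*(s**2).sum(1,keepdims=True));K=cal["mtx"]
    return s*[K[0,0],K[1,1]]+[K[0,2],K[1,2]]
def tri(c1,a,c2,b):
    o1,d1=rays(c1,a);o2,d2=rays(c2,b);A=np.c_[d1[0],-d2[0]]
    t=np.linalg.lstsq(A,o2-o1,rcond=None)[0];p=o1+t[0]*d1[0];q=o2+t[1]*d2[0]
    return (p+q)/2,np.linalg.norm(p-q)
def hsv(p): return cv2.cvtColor(p,cv2.COLOR_RGB2HSV)
def mask(p,n):
    h=hsv(p);H,S,V=[h[...,i].astype(int) for i in range(3)]
    if n=="red": return ((H<5)|(H>174))&(S>190)&(V>90)
    if n=="orange": return (H>=8)&(H<=20)&(S>200)&(V>190)
    if n=="green": return (H>60)&(H<95)&(S>80)
E
python3 - <<'E'
from h import *
for n in("scene","top"):
    z=np.load(f"pics/{n}0.npz");p,d=z["p"],z["d"];c=manip.calibration(n)
    for col in("red","orange","green"):
        m=mask(p,col).astype(np.uint8)
        k,l,st,ce=cv2.connectedComponentsWithStats(m)
        for i in range(1,k):
            if st[i,4]>25:
                v,u=np.nonzero(l==i);ok=d[v,u]>0
                P=pts(c,np.c_[u,v][ok],d[v,u][ok])
                print(n,col,st[i],ce[i].round(1),np.median(P,0).round(3),P[:,2].min().round(3),P[:,2].max().round(3))
    x0,y0,w,h=((150,160,90,130) if n=="scene" else (430,230,90,160))
    cv2.imwrite(f"pics/{n}_rod.png",cv2.resize(p[y0:y0+h,x0:x0+w,::-1],None,fx=4,fy=4,interpolation=cv2.INTER_CUBIC)[:600])
    x0,y0,w,h=((250,220,230,150) if n=="scene" else (210,95,200,125))
    cv2.imwrite(f"pics/{n}_ch.png",cv2.resize(p[y0:y0+h,x0:x0+w,::-1],None,fx=3.4,fy=3.4,interpolation=cv2.INTER_CUBIC))
E
```

```text
scene green [ 40   0  42  54 724] [58.8 19. ] [-0.457 -0.836  0.044] -0.108 0.11
scene green [540   0  23  32 463] [550.5  13.9] [-0.455  0.838 -0.026] -0.092 0.03
scene green [60 45  7  8 27] [63.  48.4] [-0.457 -0.869 -0.066] -0.082 -0.052
scene green [ 259  297  214   91 3456] [363.5 335. ] [0.821 0.025 0.117] 0.025 0.222
scene green [418 343  17  20 242] [425.7 351.5] [0.819 0.144 0.055] 0.021 0.096
scene green [298 364   9  11  81] [302.  369.3] [ 0.828 -0.069  0.044] 0.021 0.064
scene green [614 468  26  12 200] [630.  474.7] [ 0.942  0.713 -0.462] -0.551 -0.421
top red [319 281  15  49 544] [326.2 304.5] [0.517 0.014 0.022] 0.012 0.03
top red [470 310  28  63 948] [483.4 341.8] [ 0.429 -0.276  0.097] 0.01 0.103
top orange [323 183   4  17  48] [324.6 191.1] [0.725 0.01  0.115] 0.109 0.12
top orange [295 185   2  17  30] [295.5 192.6] [0.724 0.067 0.115] 0.112 0.121
top orange [295 204  33   4  77] [311.  205.3] [0.698 0.036 0.115] -0.001 0.119
top green [ 219  107  181   99 3536] [311.8 157.7] [0.778 0.022 0.128] 0.008 0.223
top green [250 175  14  13 130] [257.3 180.7] [0.769 0.148 0.061] 0.019 0.101
```

View pics/scene_ch.png

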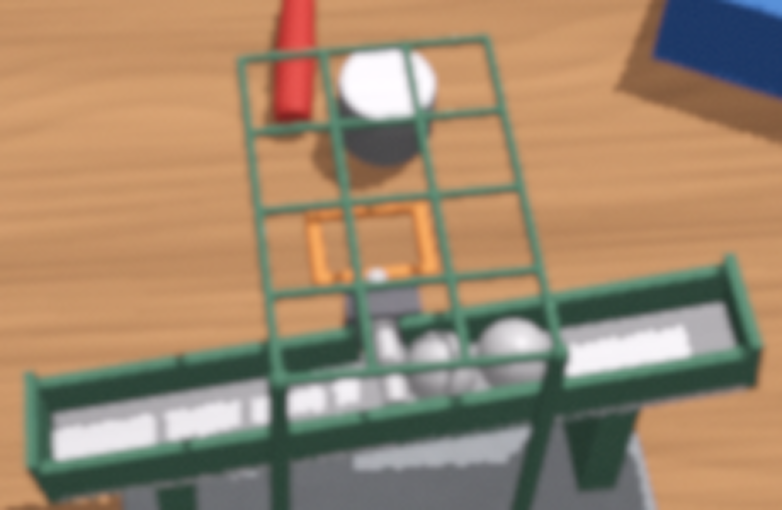

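View pics/top_ch.png

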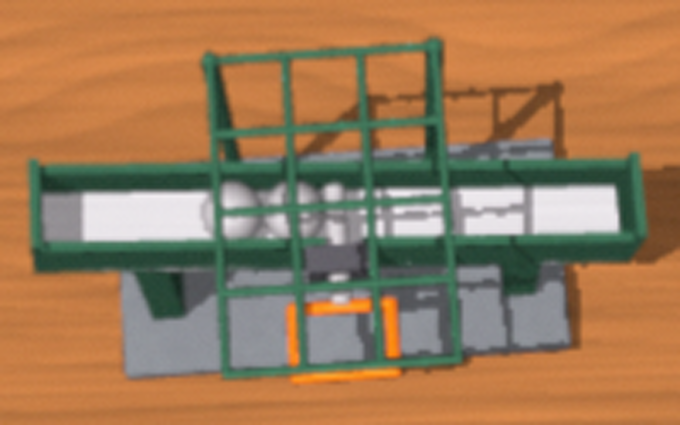

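View pics/scene_rod.png

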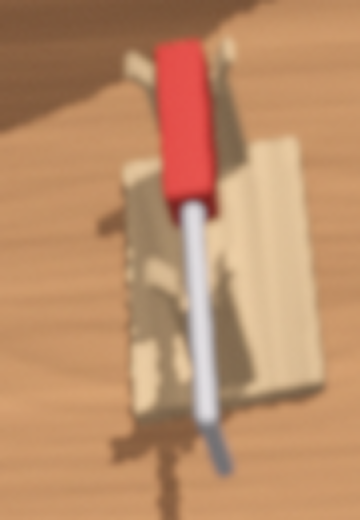

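View pics/top_rod.png

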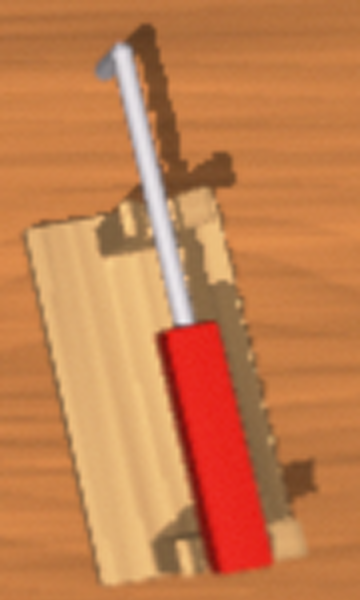

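```bash
python3 - <<'E'
from h import *
c=manip.calibration("top");z=np.load("pics/top0.npz");p,d=z["p"],z["d"]
m=mask(p,"red");m[:,:400]=0
v,u=np.nonzero(m);P=pts(c,np.c_[u,v],d[v,u]);k=P[:,2]>.088
print("ztop",np.median(P[k,2]))
Q=onz(c,np.c_[u,v][k],.098)[:,:2].astype(np.float32)
(cx,cy),wh,a=cv2.minAreaRect(Q);print("handle rect",cx,cy,wh,a)
w,V=np.linalg.eigh(np.cov(Q.T));ax=V[:,1]*np.sign(V[0,1]);print("pca yaw",np.arctan2(ax[1],ax[0]),Q.mean(0))
hc=np.array([cx,cy]);
E_=onz(c,[[460.5,242]],.090)[0,:2];print("bend",E_, "dir yaw",np.arctan2(*(E_-hc)[::-1]),np.linalg.norm(E_-hc))
# depth of shaft points
for t in(80,110,140,165,180):
    q=hc+ax*(t); 
g=hc+ax*0.0025;print("grip est",g)
for t in np.arange(.07,.21,.01):
    X=np.r_[g+ax*t,.085];uv=proj(c,X)[0];D=d[int(round(uv[1])),int(round(uv[0]))];print(round(t,3),uv.round(1),pts(c,uv,[D]).round(4))
# loop
m=mask(p,"orange");m[:170]=0;m[215:]=0;m[:,:285]=0;m[:,335:]=0
v,u=np.nonzero(m);L=onz(c,np.c_[u,v],.117)[:,:2].astype(np.float32);print("loop rect",cv2.minAreaRect(L))
P=pts(c,np.c_[u,v],d[v,u]);print("loop z",np.median(P[:,2]))
# chute rim corners from top picture (scale 3.4, offset 210,95)
for nm,uv in dict(nearL=(36,250),nearR=(640,238),farL=(36,162),farR=(636,156)).items():
    uv=np.array(uv)/3.4+[210,95];x,y=np.round(uv).astype(int)
    dd=d[y-2:y+3,x-2:x+3];dd=dd[dd>0].min();print(nm,pts(c,uv,[dd]).round(4))
for nm,uv in dict(gFL=(226,372),gFR=(458,360),gBL=(210,60),gBR=(436,44)).items():
    uv=np.array(uv)/3.4+[210,95];print(nm,onz(c,uv,.215).round(4))
E
```

```text
ztop 0.09666141041319964
handle rect 0.431075781583786 -0.27579447627067566 (0.11297620832920074, 0.027669481933116913) 8.156103134155273
pca yaw 0.14257588951137795 [ 0.4300962  -0.27625677]
bend [ 0.62202263 -0.25004641] dir yaw 0.13403569008415342 0.1926750180297641
grip est [ 0.43355041 -0.27543924]
0.07 [472.9 303.3] [[ 0.5025 -0.2647  0.088 ]]
0.08 [471.7 298.2] [[ 0.5124 -0.2634  0.0876]]
0.09 [470.6 293. ] [[ 0.5225 -0.2623  0.0865]]
0.1 [469.4 287.9] [[ 0.5322 -0.2606  0.0874]]
0.11 [468.2 282.8] [[ 0.5418 -0.2587  0.0896]]
0.12 [467.1 277.8] [[ 0.5517 -0.2574  0.0893]]
0.13 [465.9 272.7] [[ 0.5618 -0.2564  0.0875]]
0.14 [464.8 267.7] [[ 0.5721 -0.2555  0.0854]]
0.15 [463.6 262.7] [[ 0.5813 -0.2532  0.089 ]]
0.16 [462.5 257.7] [[ 0.5914 -0.2521  0.0876]]
0.17 [461.4 252.7] [[ 0.6009 -0.2502  0.0897]]
0.18 [460.3 247.7] [[ 0.6113 -0.2494  0.087 ]]
0.19 [459.1 242.8] [[ 0.6213 -0.248   0.0867]]
0.2 [458.  237.9] [[ 0.65   -0.2662  0.0021]]
loop rect ((0.7182449102401733, 0.03844350576400757), (0.04676194489002228, 0.06175033748149872), 1.9514564275741577)
loop z 0.11487898657946649
nearL [[0.7622 0.2046 0.1578]]
nearR [[ 0.7765 -0.1354  0.109 ]]
farL [[0.8131 0.2047 0.1592]]
farR [[ 0.8256 -0.1353  0.1121]]
gFL [[0.6722 0.0954 0.215 ]]
gFR [[ 0.675  -0.0242  0.215 ]]
gBL [[0.8448 0.1019 0.215 ]]
gBR [[ 0.8502 -0.0186  0.215 ]]
```

```bash
cat >> h.py <<'E'
from scipy.spatial.transform import Rotation as Ro
def rel(target,yaw):
    o=manip.get_obs();R=Ro.from_quat(o["ee_rot"]).as_matrix()
    s=R.T@(np.array(target)-o["position"]);cy=np.arctan2(R[1,0],R[0,0])
    tw=-(yaw-cy);tw=(tw+np.pi)%(2*np.pi)-np.pi
    print("t",o["clock"],"pos",o["position"].round(4),"yaw",cy.round(4),"tilt",R[:,2].round(4),"F",o["ft_force"].round(2),"T",o["torque"].round(2),"w",round(o["grip_width"],3),"q",o["joint_pos"].round(2))
    print("shift",s.round(4),"twist",round(tw,4))
E
python3 - <<'E'
from h import *
rel([.4325,-.2755,.16],.139)
a,b=manip.calibration("scene"),manip.calibration("top")
s=[(305,212),(428,202),(440,275),(313,283)]
C=onz(a,np.array(s)/3.4+[250,220],.117);print(C.round(4),C.mean(0))
E
```

```text
t 0.1 pos [ 0.2385 -0.5773  0.216 ] yaw 0.3918 tilt [-5.0e-04  1.1e-03 -1.0e+00] F [ 0.45 -0.36 -0.87] T [-0.02  0.02  0.02] w 1.0 q [ 1.16  0.33 -0.06  1.46  0.02  1.35 -0.09]
shift [ 0.2945 -0.2048  0.0563] twist 0.2528
[[0.7027 0.0051 0.117 ]
 [0.7012 0.0692 0.117 ]
 [0.7455 0.0699 0.117 ]
 [0.7455 0.0057 0.117 ]] [0.72372827 0.03748025 0.117     ]
```

{"method": "jog_arm", "body": {"steps": [0.065,0.04,-0.028,0.008,0.04,0.065,0.08,-0.056,0.016,0.08,0.065,0.12,-0.083,0.024,0.12,0.065,0.16,-0.111,0.032,0.16,0.065,0.2,-0.139,0.04,0.2,0.065,0.24,-0.167,0.048,0.24,0.065,0.28,-0.195,0.054,0.253,0.065,0.2945,-0.205,0.056,0.253,0.065,0.2945,-0.205,0.056,0.253,0.065,0.2945,-0.205,0.056,0.253], "grip_force": 100}}

```text
clock: 1.1
position: [0.4322, -0.2761, 0.1605]
ee_rot: [0.998, 0.069, -0.0, 0.0]
ft_force: [-0.7, -0.8, 0.7]
grip_width: 0.764
```

```bash
python3 - <<'E'
from h import *
rel([.4325,-.2755,.083],.139)
p,d=manip.camera("scene");cv2.imwrite("pics/s1.png",p[:,:,::-1])
E
```

```text
t 1.1 pos [ 0.4322 -0.2761  0.1605] yaw 0.139 tilt [-6.e-04 -2.e-04 -1.e+00] F [-0.67 -0.81  0.72] T [-0.03  0.07 -0.  ] w 0.764 q [ 0.75  0.14 -0.29  1.82  0.04  1.19 -0.99]
shift [ 0.0004 -0.0006  0.0775] twist 0.0
```

View pics/s1.png

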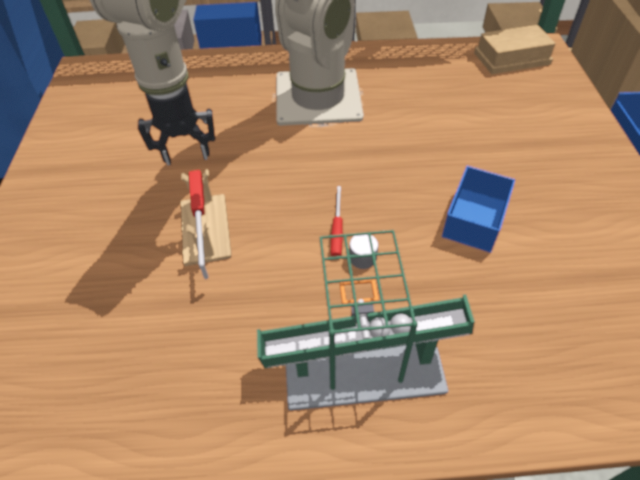

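```bash
python3 - <<'E'
from h import *
a=manip.calibration("scene")
print(proj(a,[[.4322,-.2761,.15],[.4325,-.2755,.085]]))
E
```

```text
[[191.28713017 170.53579422]
 [198.37485876 192.75771353]]
```

```bash
python3 - <<'E'
from h import *
a=manip.calibration("scene");b=manip.calibration("top")
rel([.4325,-.2755,.083],.139)
p,d=manip.camera("scene");q,e=manip.camera("top")
p=p.copy();q=q.copy()
for im,c,nm,(x0,y0) in((p,a,"s2",(130,100)),(q,b,"t2",(410,240))):
    for P in([.4322,-.2761,.1435],[.4325,-.2755,.098]):
        u,v=np.round(proj(c,P)[0]).astype(int);im[v,u]=[0,255,0] if P[2]>.1 else [255,255,0]
    cv2.imwrite(f"pics/{nm}.png",cv2.resize(im[y0:y0+140,x0:x0+120,::-1],None,fx=4,fy=4,interpolation=cv2.INTER_NEAREST))
E
```

```text
t 1.15 pos [ 0.4319 -0.2768  0.1606] yaw 0.1375 tilt [-5.e-04 -3.e-04 -1.e+00] F [ 0.65 -0.63 -0.08] T [-0.07  0.02  0.02] w 0.76 q [ 0.75  0.14 -0.29  1.82  0.04  1.19 -0.99]
shift [ 0.0009 -0.0012  0.0776] twist -0.0015
```

View pics/s2.png

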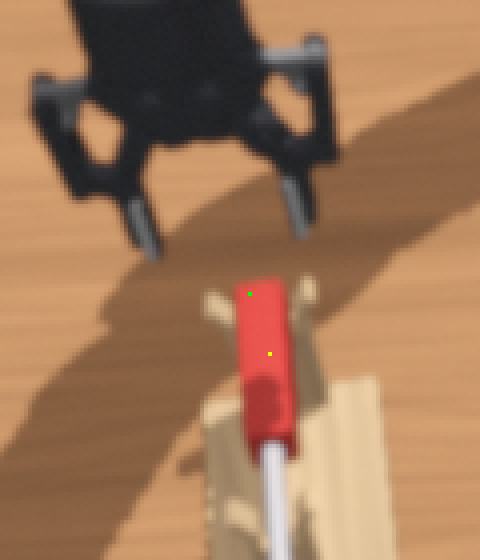

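View pics/t2.png

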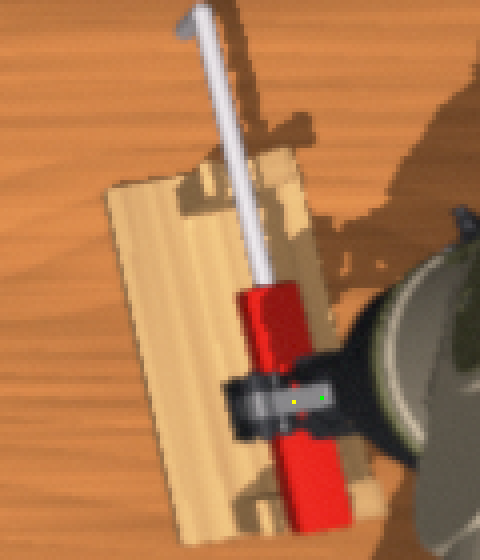

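```bash
python3 - <<'E'
from h import *
a=manip.calibration("scene");b=manip.calibration("top")
p,d=manip.camera("scene")
for u,v in((166,161),(167,162),(163,153),(205,157),(204,155),(202,147)):
    print((u,v),p[v,u],pts(a,[u,v],[d[v,u]]).round(4))
print(proj(a,[[.4322,-.2761,z] for z in(.1435,.16,.18)]))
E
```

```text
(166, 161) [110 106 105] [[ 0.449  -0.3135  0.1948]]
(167, 162) [109 105 105] [[ 0.4478 -0.3128  0.1909]]
(163, 153) [100 100 101] [[ 0.4482 -0.3142  0.2148]]
(205, 157) [110 107 107] [[ 0.4389 -0.2395  0.1901]]
(204, 155) [107 106 107] [[ 0.4364 -0.2411  0.1932]]
(202, 147) [109 109 110] [[ 0.4397 -0.2399  0.2166]]
[[191.99772086 172.84587333]
 [190.18087121 166.93773023]
 [187.91973342 159.57701562]]
```

{"method": "jog_arm", "body": {"steps": [0.065,0.001,-0.001,0.012,0,0.065,0.001,-0.001,0.024,0,0.065,0.001,-0.001,0.036,0,0.065,0.001,-0.001,0.046,0,0.065,0.001,-0.001,0.056,0,0.065,0.001,-0.001,0.066,0,0.065,0.001,-0.001,0.072,0,0.065,0.001,-0.001,0.077,0,0.065,0.001,-0.001,0.077,0,0.065,0.001,-0.001,0.077,0]}}

```text
clock: 2.3
position: [0.4336, -0.2747, 0.084]
ee_rot: [0.998, 0.069, 0.0, 0.0]
ft_force: [-0.5, 0.2, 0.1]
grip_width: 0.762
```

```bash
python3 - <<'E'
from h import *
a=manip.calibration("scene")
rel([.4325,-.2755,.083],.139)
p,d=manip.camera("scene")
p=p.copy()
for P in([.4322,-.2761,.066],[.4325,-.2755,.098]):
        u,v=np.round(proj(a,P)[0]).astype(int);p[v,u]=[0,255,0] if P[2]<.09 else [255,255,0]
cv2.imwrite(f"pics/s3.png",cv2.resize(p[120:260,130:250,::-1],None,fx=4,fy=4,interpolation=cv2.INTER_NEAREST))
E
```

```text
t 2.3 pos [ 0.4336 -0.2747  0.084 ] yaw 0.1388 tilt [ 4.e-04 -3.e-04 -1.e+00] F [-0.54  0.18  0.14] T [ 0.06  0.01 -0.03] w 0.762 q [ 0.74  0.23 -0.29  1.9   0.08  1.03 -1.02]
shift [-0.0012  0.0006  0.001 ] twist -0.0002
```

View pics/s3.png

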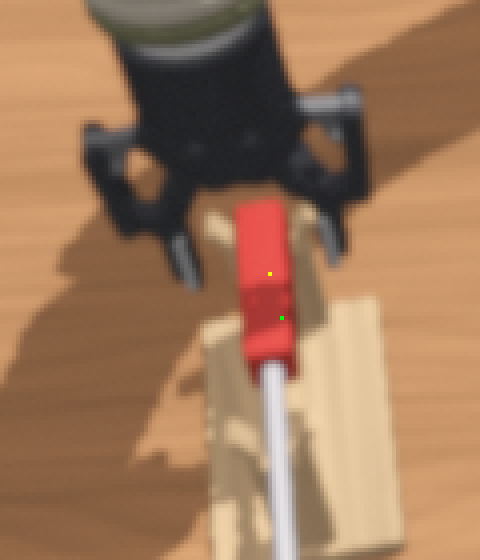

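{"method": "jog_arm", "body": {"steps": [0.045,-0.001,0,0.002,0,0.045,-0.001,0,0.004,0,0.045,-0.001,0,0.006,0,0.045,-0.001,0,0.008,0,0.045,-0.001,0,0.01,0,0.045,-0.001,0,0.012,0,0.045,-0.001,0,0.012,0,0.045,-0.001,0,0.012,0,0.045,-0.001,0,0.012,0,0.045,-0.001,0,0.012,0]}}

```text
clock: 3.35
position: [0.4325, -0.2748, 0.0718]
ee_rot: [0.998, 0.069, 0.0, 0.0]
ft_force: [0.1, 0.1, 0.4]
grip_width: 0.527
```

```bash
python3 - <<'E'
from h import *
a=manip.calibration("scene")
rel([.4325,-.2755,.083],.139)
p,d=manip.camera("scene")
p=p.copy()
for P in([.4322,-.2761,.066],[.4325,-.2755,.098]):
        u,v=np.round(proj(a,P)[0]).astype(int);p[v,u]=[0,255,0] if P[2]<.09 else [255,255,0]
cv2.imwrite(f"pics/s4.png",cv2.resize(p[120:260,130:250,::-1],None,fx=4,fy=4,interpolation=cv2.INTER_NEAREST))
E
```

```text
t 3.35 pos [ 0.4325 -0.2748  0.0718] yaw 0.1387 tilt [ 2.e-04 -1.e-04 -1.e+00] F [0.08 0.13 0.35] T [ 0.02  0.02 -0.02] w 0.527 q [ 0.74  0.24 -0.29  1.91  0.08  1.   -1.02]
shift [-0.0001  0.0007 -0.0112] twist -0.0003
```

View pics/s4.png

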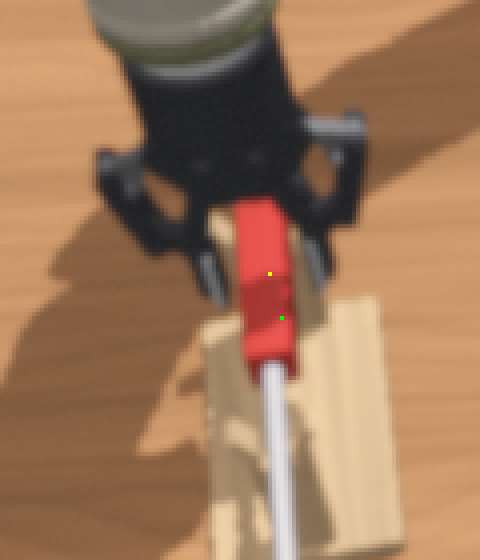

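```bash
python3 - <<'E'
from h import *
a=manip.calibration("scene")
p,d=manip.camera("scene")
for u,v in((184,172),(186,171),(188,168),(194,166),(198,166),(184,194),(184,191),(182,186),(210,190),(209,186)):
    print((u,v),p[v,u],pts(a,[u,v],[d[v,u]]).round(4))
E
```

```text
(184, 172) [126  95  71] [[ 0.4454 -0.2872  0.1595]]
(186, 171) [87 64 51] [[ 0.4438 -0.2831  0.1604]]
(188, 168) [37 36 39] [[ 0.4458 -0.2767  0.1701]]
(194, 166) [34 36 38] [[ 0.4497 -0.2627  0.178 ]]
(198, 166) [34 35 37] [[ 0.4488 -0.2552  0.1765]]
(184, 194) [110 105 104] [[ 0.4475 -0.3012  0.0991]]
(184, 191) [92 92 94] [[ 0.449  -0.2985  0.1095]]
(182, 186) [105 105 106] [[ 0.4493 -0.2991  0.1246]]
(210, 190) [112 106 103] [[ 0.4407 -0.2472  0.0995]]
(209, 186) [101 101 102] [[ 0.439  -0.2474  0.1098]]
```

```bash
python3 - <<'E'
from h import *
a=manip.calibration("scene");z=np.load("pics/scene0.npz");d=z["d"]
for nm,P in dict(handle=[.44,-.274,.098],hand2=[.47,-.27,.098],shaft=[.58,-.253,.09],table=[.5,-.1,0],bin=[.5,.3,0]).items():
    u,v=np.round(proj(a,P)[0]).astype(int);print(nm,(u,v),P,pts(a,[u,v],[d[v,u]]).round(4))
p,d=manip.camera("scene")
v,u=np.mgrid[176:200,178:215];v=v.ravel();u=u.ravel()
P=pts(a,np.c_[u,v],d[v,u]);s=p[v,u].astype(int);k=(s.max(1)-s.min(1)<15)&(P[:,2]>.03)
for i in np.nonzero(k)[0]:
    if v[i]>186: print(u[i],v[i],P[i].round(4),s[i])
E
```

```text
handle (np.int64(197), np.int64(191)) [0.44, -0.274, 0.098] [[ 0.4385 -0.2753  0.0967]]
hand2 (np.int64(198), np.int64(201)) [0.47, -0.27, 0.098] [[ 0.4692 -0.2699  0.0984]]
shaft (np.int64(202), np.int64(245)) [0.58, -0.253, 0.09] [[ 0.5777 -0.2539  0.0883]]
table (np.int64(284), np.int64(237)) [0.5, -0.1, 0] [[ 0.5    -0.1004  0.0017]]
bin (np.int64(465), np.int64(227)) [0.5, 0.3, 0] [[0.5422 0.279  0.0521]]
179 187 [ 0.4449 -0.3074  0.1179] [57 52 51]
180 187 [ 0.4452 -0.3052  0.118 ] [75 75 76]
181 187 [ 0.4495 -0.3017  0.1221] [ 99  99 100]
182 187 [ 0.4461 -0.3008  0.1186] [102 103 104]
183 187 [ 0.4492 -0.2977  0.1215] [84 84 85]
184 187 [ 0.4408 -0.2987  0.1129] [59 56 57]
208 187 [ 0.4403 -0.2497  0.1084] [101  99  98]
209 187 [ 0.439  -0.248   0.1069] [104 103 104]
210 187 [ 0.4403 -0.2456  0.108 ] [90 89 92]
211 187 [ 0.4343 -0.2452  0.1018] [66 65 66]
179 188 [ 0.4468 -0.3074  0.1169] [59 50 47]
180 188 [ 0.4448 -0.3061  0.1147] [65 65 66]
181 188 [ 0.4513 -0.3017  0.1211] [91 92 92]
182 188 [ 0.4482 -0.3008  0.1177] [102 102 104]
183 188 [ 0.448  -0.2989  0.1174] [92 93 
[... 1334 characters left out ...]
 65]
209 191 [ 0.4397 -0.2501  0.0958] [104  98  94]
181 192 [ 0.4433 -0.3074  0.1013] [62 58 57]
182 192 [ 0.4497 -0.303   0.1077] [83 82 83]
183 192 [ 0.4471 -0.3019  0.1048] [102 101 103]
184 192 [ 0.4473 -0.2998  0.1048] [99 99 99]
185 192 [ 0.4498 -0.2969  0.1072] [77 76 76]
182 193 [ 0.4444 -0.3057  0.0992] [84 78 76]
183 193 [ 0.4481 -0.3023  0.1029] [103 100 100]
184 193 [ 0.4478 -0.3003  0.1024] [105 104 104]
185 193 [ 0.4477 -0.2983  0.1021] [86 85 86]
183 194 [ 0.4479 -0.3031  0.0997] [110 100  96]
184 194 [ 0.4463 -0.3016  0.0979] [110 106 105]
185 194 [ 0.4471 -0.2992  0.0985] [95 92 93]
186 194 [ 0.4452 -0.2978  0.0964] [81 71 68]
185 195 [ 0.4488 -0.2993  0.0973] [105  99  97]
```

{"method": "jog_arm", "body": {"steps": [0.045,0,0,0.003,0,0.045,0,0,0.006,0,0.045,0,0,0.009,0,0.045,0,0,0.012,0,0.045,0,0,0.012,0,0.035,0,0,0.012,0,0.03,0,0,0.012,0,0.02,0,0,0.012,0,0.01,0,0,0.012,0,0.01,0,0,0.012,0], "grip_force": 100}}

```text
clock: 4.5
position: [0.4328, -0.2754, 0.0604]
ee_rot: [0.998, 0.069, 0.0, 0.001]
ft_force: [-1.3, -0.9, 5.5]
grip_width: 0.285
```

```bash
python3 - <<'E'
from h import *
a=manip.calibration("scene")
rel([.4325,-.2755,.14],.139)
p,d=manip.camera("scene")
cv2.imwrite(f"pics/s5.png",cv2.resize(p[120:260,130:250,::-1],None,fx=4,fy=4,interpolation=cv2.INTER_NEAREST))
E
```

```text
t 4.5 pos [ 0.4328 -0.2754  0.0604] yaw 0.1386 tilt [ 0.001  -0.0012 -1.    ] F [-1.28 -0.89  5.55] T [-0.44  0.24  0.21] w 0.285 q [ 0.74  0.25 -0.29  1.92  0.09  0.98 -1.02]
shift [-0.0002  0.0001 -0.0796] twist -0.0004
```

View pics/s5.png

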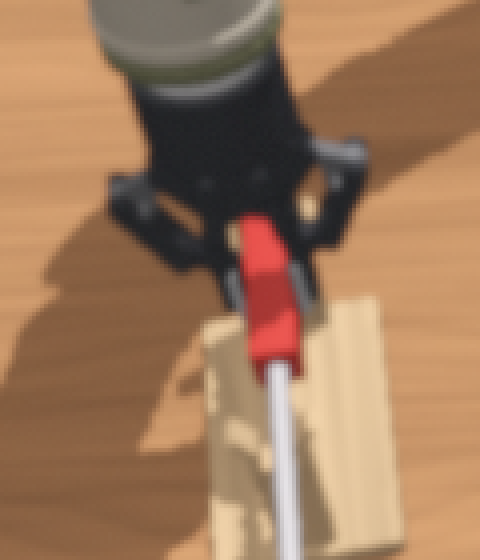

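{"method": "jog_arm", "body": {"steps": [0.01,0,0,0,0,0.01,0,0,-0.004,0,0.01,0,0,-0.009,0,0.01,0,0,-0.015,0,0.01,0,0,-0.022,0,0.01,0,0,-0.03,0,0.01,0,0,-0.04,0,0.01,0,0,-0.05,0,0.01,0,0,-0.06,0,0.01,0,0,-0.06,0], "grip_force": 120}}

```text
clock: 5.55
position: [0.4334, -0.2752, 0.1215]
ee_rot: [0.998, 0.069, 0.001, 0.001]
ft_force: [0.4, 0.9, -3.5]
grip_width: 0.275
```

```bash
python3 - <<'E'
from h import *
a=manip.calibration("scene")
rel([.4325,-.2755,.14],.139)
p,d=manip.camera("scene");q,e=manip.camera("top")
np.savez("pics/l.npz",p=p,d=d,q=q,e=e)
i=np.hstack([cv2.resize(p[100:240,140:240,::-1],None,fx=4,fy=4,interpolation=cv2.INTER_NEAREST),cv2.resize(q[220:360,430:530,::-1],None,fx=4,fy=4,interpolation=cv2.INTER_NEAREST)])
cv2.imwrite(f"pics/s6.png",i)
E
```

```text
t 5.55 pos [ 0.4334 -0.2752  0.1215] yaw 0.1388 tilt [ 0.0024 -0.0016 -1.    ] F [ 0.4   0.87 -3.52] T [-0.03  0.05  0.04] w 0.275 q [ 0.74  0.18 -0.29  1.86  0.06  1.1  -1.  ]
shift [-0.0009  0.0002 -0.0185] twist -0.0002
```

View pics/s6.png

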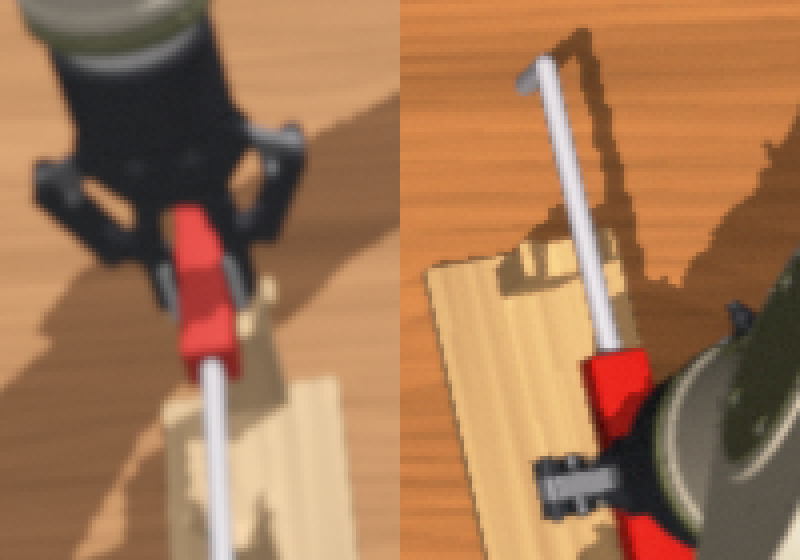

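```bash
cat >> h.py <<'E'
def shaft(q,e,cal,g,yaw,zax,ts=np.arange(.065,.186,.005),w=3):
    """depth points on shaft ridge near the predicted line; returns top-of-shaft points"""
    out=[]
    ax=np.array([np.cos(yaw),np.sin(yaw)])
    for t in ts:
        u,v=proj(cal,np.r_[np.array(g)+ax*t,zax])[0]
        u0,v0=int(round(u)),int(round(v));uu=np.arange(u0-7,u0+8)
        P=pts(cal,np.c_[uu,np.full(15,v0)],e[v0,uu])
        s=q[v0,uu].astype(int)
        k=(P[:,2]>zax-.03)&(P[:,2]<zax+.03)&(s.max(1)-s.min(1)<40)
        if k.sum()>=2: out.append(np.r_[t,np.median(P[k],0)])
    return np.array(out)
E
python3 - <<'E'
from h import *
z=np.load("pics/l.npz");b=manip.calibration("top");a=manip.calibration("scene")
for n,c,p,d in(("top",b,z["q"],z["e"]),("scene",a,z["p"],z["d"])):
    S=shaft(p,d,c,[.4325,-.2755],.139,.146)
    f=[np.polyfit(S[:,0],S[:,i],1) for i in(1,2,3)]
    print(n,len(S),"slopes",[x[0].round(3) for x in f],"at t=0",[x[1].round(4) for x in f],"at .19",[np.polyval(x,.19).round(4) for x in f])
    m=mask(p,"red");v,u=np.nonzero(m&(d>0));P=pts(c,np.c_[u,v],d[v,u]);k=(P[:,1]<-.2)&(P[:,2]>.1)
    print(np.median(P[k],0),np.percentile(P[k],[5,50,95],axis=0).round(3))
E
```

```text
top 25 slopes [np.float64(0.992), np.float64(0.146), np.float64(-0.006)] at t=0 [np.float64(0.4321), np.float64(-0.2741), np.float64(0.1484)] at .19 [np.float64(0.6205), np.float64(-0.2463), np.float64(0.1472)]
[ 0.40935313 -0.27024159  0.1565017 ] [[ 0.379 -0.287  0.148]
 [ 0.409 -0.27   0.157]
 [ 0.483 -0.256  0.16 ]]
scene 25 slopes [np.float64(0.983), np.float64(0.14), np.float64(-0.0)] at t=0 [np.float64(0.4372), np.float64(-0.2747), np.float64(0.1506)] at .19 [np.float64(0.6241), np.float64(-0.2481), np.float64(0.1505)]
  return _methods._mean(a, axis=axis, dtype=dtype,
  ret = um.true_divide(
Traceback (most recent call last):
IndexError: index -1 is out of bounds for axis 0 with size 0
```

```bash
python3 - <<'E'
from h import *
rel([.44,.0275,.1585],.038)
E
```

```text
t 5.65 pos [ 0.4325 -0.2748  0.1199] yaw 0.1388 tilt [ 4.e-04 -3.e-04 -1.e+00] F [ 0.59 -0.47 -3.96] T [-0.03  0.04  0.03] w 0.277 q [ 0.74  0.18 -0.29  1.86  0.06  1.1  -1.  ]
shift [ 0.0492 -0.2983 -0.0387] twist 0.1008
```

{"method": "jog_arm", "body": {"steps": [0.01,0,0,-0.02,0,0.01,0.003,-0.02,-0.0385,0.01,0.01,0.009,-0.055,-0.0385,0.02,0.01,0.016,-0.095,-0.0385,0.035,0.01,0.023,-0.14,-0.0385,0.05,0.01,0.03,-0.185,-0.0385,0.065,0.01,0.037,-0.23,-0.0385,0.08,0.01,0.045,-0.27,-0.0385,0.095,0.01,0.049,-0.295,-0.0385,0.101,0.01,0.049,-0.298,-0.0385,0.101]}}

```text
clock: 6.65
position: [0.4394, 0.0308, 0.158]
ee_rot: [1.0, 0.021, -0.0, -0.0]
ft_force: [-0.4, -0.0, -4.3]
grip_width: 0.277
```

{"method": "jog_arm", "body": {"steps": [0.01,0,0,0,0,0.01,0,0,0,0,0.01,0,0,0,0,0.01,0,0,0,0,0.01,0,0,0,0,0.01,0,0,0,0,0.01,0,0,0,0,0.01,0,0,0,0,0.01,0,0,0,0,0.01,0,0,0,0]}}

```text
clock: 7.65
position: [0.4397, 0.0272, 0.1582]
ee_rot: [1.0, 0.019, 0.0, 0.0]
ft_force: [-0.1, -0.2, -4.3]
grip_width: 0.281
```

```bash
python3 - <<'E'
from h import *
rel([.44,.0275,.1585],.038)
p,d=manip.camera("scene");q,e=manip.camera("top")
np.savez("pics/m.npz",p=p,d=d,q=q,e=e)
b=manip.calibration("top");a=manip.calibration("scene")
for n,c,p_,d_ in(("top",b,q,e),("scene",a,p,d)):
    S=shaft(p_,d_,c,[.44,.0275],.038,.183)
    f=[np.polyfit(S[:,0],S[:,i],1) for i in(1,2,3)]
    print(n,len(S),"slopes",[x[0].round(3) for x in f],"at t=0",[x[1].round(4) for x in f],"at .19",[np.polyval(x,.19).round(4) for x in f])
i=np.hstack([cv2.resize(p[150:360,260:390,::-1],None,fx=2.8,fy=2.8),cv2.resize(q[90:300,250:390,::-1],None,fx=2.8,fy=2.8)])
cv2.imwrite(f"pics/s7.png",i)
E
```

```text
t 7.65 pos [0.4397 0.0272 0.1582] yaw 0.0379 tilt [ 0.e+00 -1.e-04 -1.e+00] F [-0.14 -0.22 -4.31] T [-0.04 -0.03 -0.04] w 0.281 q [ 0.44 -0.   -0.59  1.97 -0.    1.17 -1.69]
shift [ 0.0003 -0.0003 -0.0003] twist -0.0001
top 18 slopes [np.float64(0.995), np.float64(0.044), np.float64(-0.015)] at t=0 [np.float64(0.4401), np.float64(0.0265), np.float64(0.1874)] at .19 [np.float64(0.6292), np.float64(0.0349), np.float64(0.1846)]
scene 25 slopes [np.float64(0.998), np.float64(0.037), np.float64(0.002)] at t=0 [np.float64(0.4438), np.float64(0.0253), np.float64(0.1863)] at .19 [np.float64(0.6333), np.float64(0.0324), np.float64(0.1867)]
```

View pics/s7.png

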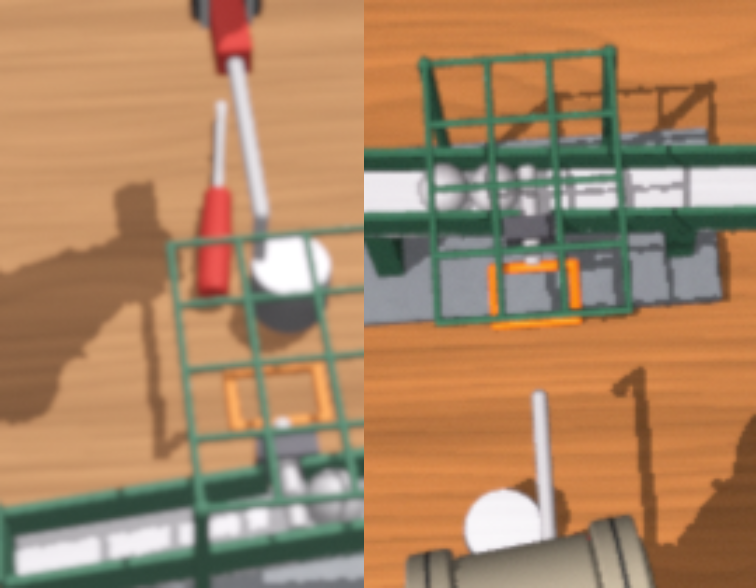

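{"method": "jog_arm", "body": {"steps": [0.01,0.01,0,0,0,0.01,0.024,0,0,0,0.01,0.038,0,0,0,0.01,0.052,0,0,0,0.01,0.066,0,0,0,0.01,0.078,0,0,0,0.01,0.086,0,0,0,0.01,0.09,0,0,0,0.01,0.09,0,0,0,0.01,0.09,0,0,0]}}

```text
clock: 8.75
position: [0.5294, 0.0306, 0.1582]
ee_rot: [1.0, 0.019, -0.0, 0.0]
ft_force: [-0.2, 0.7, -3.2]
grip_width: 0.274
```

```bash
python3 - <<'E'
from h import *
rel([.53,.031,.1585],.038)
p,d=manip.camera("scene");q,e=manip.camera("top")
np.savez("pics/n.npz",p=p,d=d,q=q,e=e)
i=np.hstack([cv2.resize(p[220:340,300:420,::-1],None,fx=3.3,fy=3.3),cv2.resize(q[120:240,250:370,::-1],None,fx=3.3,fy=3.3)])
cv2.imwrite(f"pics/s8.png",i)
E
```

```text
t 8.75 pos [0.5294 0.0306 0.1582] yaw 0.0379 tilt [-2.e-04 -2.e-04 -1.e+00] F [-0.25  0.69 -3.17] T [0.03 0.02 0.03] w 0.274 q [ 0.38  0.22 -0.59  1.76  0.13  1.2  -1.78]
shift [ 0.0006 -0.0004 -0.0003] twist -0.0001
```

View pics/s8.png

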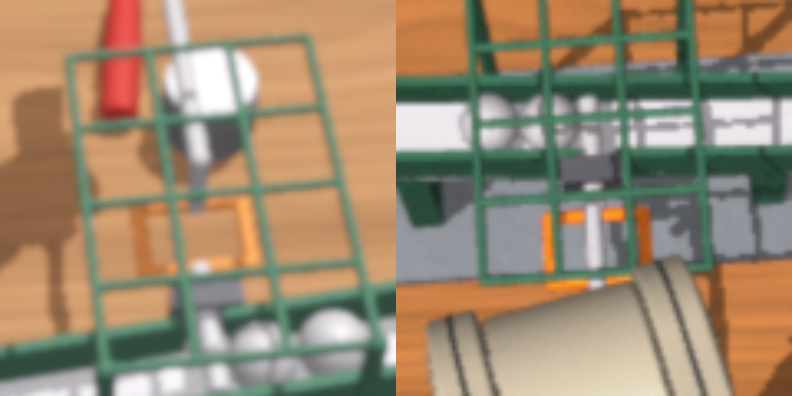

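```bash
python3 - <<'E'
from h import *
a=manip.calibration("scene");b=manip.calibration("top")
t=np.array([198,208])/3.3+[300,220]
print("tip",onz(a,t,.1367))
print("bend top",onz(b,np.array([594-396,190])/3.3+[250,120],.188), onz(a,np.array([202,163])/3.3+[300,220],.183))
C=onz(a,np.array([(132,205),(248,197),(262,262),(140,273)])/3.3+[300,220],.117);print(C.round(4),C.mean(0))
z=np.load("pics/n.npz")
for p,d,c in((z["p"],z["d"],a),(z["q"],z["e"],b)):
    h=hsv(p).astype(int);m=(h[...,0]>=6)&(h[...,0]<=20)&(h[...,1]>190)&(h[...,2]>130)
    v,u=np.nonzero(m&(d>0));P=pts(c,np.c_[u,v],d[v,u])
    k=(abs(P[:,2]-.113)<.012)&(abs(P[:,0]-.72)<.06)&(abs(P[:,1]-.04)<.06)
    print(k.sum(),P[k].mean(0),P[k].min(0),P[k].max(0))
    print(cv2.minAreaRect(P[k][:,:2].astype(np.float32)))
E
```

```text
tip [[0.71960258 0.03846789 0.1367    ]]
bend top [[0.72893981 0.0363745  0.188     ]] [[0.72353972 0.03839687 0.183     ]]
[[0.7022 0.0056 0.117 ]
 [0.7017 0.0679 0.117 ]
 [0.7426 0.0702 0.117 ]
 [0.7445 0.0064 0.117 ]] [0.72276288 0.03754077 0.117     ]<stdin>:12: RuntimeWarning: Mean of empty slice.
  ret = um.true_divide(
Traceback (most recent call last):
ValueError: zero-size array to reduction operation minimum which has no identity
```

{"method": "jog_arm", "body": {"steps": [0.01,0.002,0,0.004,0,0.01,0.002,0,0.01,0,0.01,0.002,0,0.017,0,0.01,0.002,0,0.024,0,0.01,0.002,0,0.031,0,0.01,0.002,0,0.038,0,0.01,0.002,0,0.044,0,0.01,0.002,0,0.048,0,0.01,0.002,0,0.049,0,0.01,0.002,0,0.049,0]}}

```text
clock: 9.85
position: [0.5317, 0.0307, 0.1092]
ee_rot: [1.0, 0.019, 0.0, -0.0]
ft_force: [-0.2, -0.1, -3.6]
grip_width: 0.278
```

```bash
python3 - <<'E'
from h import *
rel([.53,.031,.1585],.038)
p,d=manip.camera("scene")
cv2.imwrite(f"pics/s9.png",cv2.resize(p[200:340,270:430,::-1],None,fx=4,fy=4))
E
```

```text
t 9.85 pos [0.5317 0.0307 0.1092] yaw 0.0379 tilt [ 0.  0. -1.] F [-0.18 -0.14 -3.64] T [-0.    0.06  0.  ] w 0.278 q [ 0.37  0.27 -0.58  1.81  0.17  1.11 -1.8 ]
shift [-0.0017 -0.0003 -0.0493] twist -0.0001
```

View pics/s9.png

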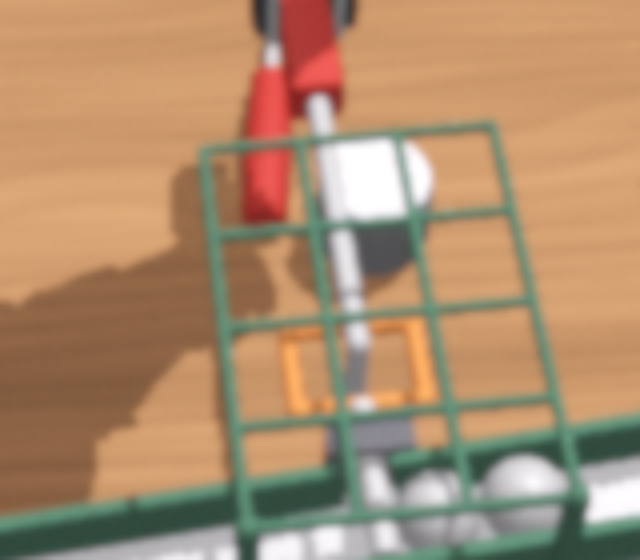

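{"method": "jog_arm", "body": {"steps": [0.01,-0.003,0,0,0,0.01,-0.006,0,0,0,0.01,-0.009,0,0,0,0.01,-0.012,0,0,0,0.01,-0.015,0,0,0,0.01,-0.018,0,0,0,0.01,-0.021,0,0,0,0.01,-0.024,0,0,0,0.01,-0.027,0,0,0,0.01,-0.03,0,0,0]}}

```text
clock: 10.9
position: [0.5026, 0.0295, 0.1096]
ee_rot: [1.0, 0.019, 0.001, -0.0]
ft_force: [5.3, -0.2, -5.5]
grip_width: 0.277
```

```bash
python3 - <<'E'
from h import *
rel([.5017,.0296,.1092],.038)
E
```

```text
t 10.9 pos [0.5026 0.0295 0.1096] yaw 0.0377 tilt [ 2.5e-03  2.0e-04 -1.0e+00] F [ 5.26 -0.17 -5.53] T [ 0.   -1.02 -0.01] w 0.277 q [ 0.39  0.21 -0.59  1.88  0.13  1.09 -1.78]
shift [-0.0009 -0.0001  0.0004] twist -0.0003
```

{"method": "jog_arm", "body": {"steps": [0.01,-0.002,0,0,0,0.01,-0.004,0,0,0,0.01,-0.006,0,0,0,0.01,-0.008,0,0,0,0.01,-0.01,0,0,0,0.01,-0.011,0,0,0,0.01,-0.012,0,0,0,0.01,-0.012,0,0,0,0.01,-0.012,0,0,0,0.01,-0.012,0,0,0]}}

```text
clock: 11.9
position: [0.49, 0.029, 0.1094]
ee_rot: [1.0, 0.019, 0.0, 0.0]
ft_force: [4.1, -0.4, -3.8]
grip_width: 0.278
```

```bash
python3 - <<'E'
from h import *
rel([.4897,.0291,.1092],.038)
p,d=manip.camera("scene")
cv2.imwrite(f"pics/s10.png",cv2.resize(p[200:340,270:430,::-1],None,fx=4,fy=4))
E
```

```text
t 11.9 pos [0.49   0.029  0.1094] yaw 0.0377 tilt [ 8.e-04 -0.e+00 -1.e+00] F [ 4.1  -0.35 -3.8 ] T [ 0.01 -0.99 -0.06] w 0.278 q [ 0.4   0.18 -0.59  1.91  0.11  1.08 -1.77]
shift [-0.0003 -0.0001  0.0002] twist -0.0003
```

View pics/s10.png

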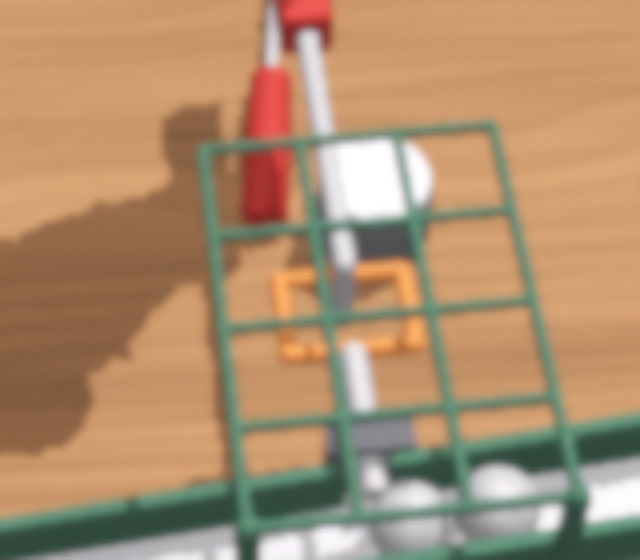

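```bash
python3 - <<'E'
from h import *
a=manip.calibration("scene")
for L in([(280,332),(417,321),(437,395),(288,412)],[(274,272),(410,263),(426,342),(282,358)]):
    C=onz(a,np.array(L)/4+[270,200],.117);print(C.round(4),C.mean(0))
E
```

```text
[[0.7041 0.0055 0.117 ]
 [0.7028 0.0661 0.117 ]
 [0.7413 0.0702 0.117 ]
 [0.745  0.0057 0.117 ]] [0.72328134 0.03686041 0.117     ]
[[0.6718 0.0053 0.117 ]
 [0.6714 0.0668 0.117 ]
 [0.714  0.0688 0.117 ]
 [0.7176 0.0053 0.117 ]] [0.69369349 0.03651871 0.117     ]
```

{"method": "jog_arm", "body": {"steps": [0.01,-0.0005,0,0,0,0.01,-0.001,0,0,0,0.01,-0.0015,0,0,0,0.01,-0.002,0,0,0,0.01,-0.0025,0,0,0,0.01,-0.003,0,0,0,0.01,-0.0033,0,0,0,0.01,-0.0036,0,0,0,0.01,-0.0038,0,0,0,0.01,-0.004,0,0,0]}}

```text
clock: 12.95
position: [0.4858, 0.0289, 0.1093]
ee_rot: [1.0, 0.019, 0.0, 0.0]
ft_force: [5.0, -0.5, -3.6]
grip_width: 0.276
```

{"method": "jog_arm", "body": {"steps": [0.01,-0.0001,0,0,0,0.01,-0.0002,0,0,0,0.01,-0.0003,0,0,0,0.01,-0.0004,0,0,0,0.01,-0.0005,0,0,0,0.01,-0.0006,0,0,0,0.01,-0.0007,0,0,0,0.01,-0.0008,0,0,0,0.01,-0.0009,0,0,0,0.01,-0.001,0,0,0]}}

```text
clock: 13.95
position: [0.4848, 0.0289, 0.1093]
ee_rot: [1.0, 0.019, 0.0, 0.0]
ft_force: [5.2, -0.1, -3.2]
grip_width: 0.277
```

{"method": "jog_arm", "body": {"steps": [0.01,-0.0001,0,0,0,0.01,-0.0002,0,0,0,0.01,-0.0003,0,0,0,0.01,-0.0004,0,0,0,0.01,-0.0005,0,0,0,0.01,-0.0006,0,0,0,0.01,-0.0007,0,0,0,0.01,-0.0008,0,0,0,0.01,-0.0009,0,0,0,0.01,-0.001,0,0,0]}}

```text
clock: 14.95
position: [0.4838, 0.0288, 0.1093]
ee_rot: [1.0, 0.019, 0.0, 0.0]
ft_force: [4.4, 0.4, -4.8]
grip_width: 0.275
```

{"method": "jog_arm", "body": {"steps": [0.01,-0.0002,0,0,0,0.01,-0.0003,0,0,0,0.01,-0.0004,0,0,0,0.01,-0.0005,0,0,0,0.01,-0.0006,0,0,0,0.01,-0.0007,0,0,0,0.01,-0.0008,0,0,0,0.01,-0.0009,0,0,0,0.01,-0.001,0,0,0,0.01,-0.0011,0,0,0]}}

```text
clock: 15.95
position: [0.4827, 0.0288, 0.1093]
ee_rot: [1.0, 0.019, 0.0, 0.0]
ft_force: [4.7, -0.4, -4.1]
grip_width: 0.276
```

{"method": "jog_arm", "body": {"steps": [0.01,-0.0001,0,0,0,0.01,-0.0002,0,0,0,0.01,-0.0003,0,0,0,0.01,-0.0004,0,0,0,0.01,-0.0005,0,0,0,0.01,-0.0006,0,0,0,0.01,-0.0007,0,0,0,0.01,-0.0008,0,0,0,0.01,-0.0009,0,0,0,0.01,-0.001,0,0,0]}}

```text
clock: 16.95
position: [0.4817, 0.0287, 0.1093]
ee_rot: [1.0, 0.019, 0.0, 0.0]
ft_force: [5.2, 0.6, -3.8]
grip_width: 0.279
```

{"method": "jog_arm", "body": {"steps": [0.01,-0.0001,0,0,0,0.01,-0.0002,0,0,0,0.01,-0.0003,0,0,0,0.01,-0.0004,0,0,0,0.01,-0.0005,0,0,0,0.01,-0.0006,0,0,0,0.01,-0.0007,0,0,0,0.01,-0.0008,0,0,0,0.01,-0.0009,0,0,0,0.01,-0.001,0,0,0]}}

```text
clock: 17.95
position: [0.4807, 0.0287, 0.1093]
ee_rot: [1.0, 0.019, 0.0, 0.0]
ft_force: [5.7, 0.2, -4.9]
grip_width: 0.282
```

{"method": "jog_arm", "body": {"steps": [0.01,-0.0001,0,0,0,0.01,-0.0002,0,0,0,0.01,-0.0003,0,0,0,0.01,-0.0004,0,0,0,0.01,-0.0005,0,0,0,0.01,-0.0006,0,0,0,0.01,-0.0007,0,0,0,0.01,-0.0008,0,0,0,0.01,-0.0009,0,0,0,0.01,-0.001,0,0,0]}}

```text
clock: 18.95
position: [0.4797, 0.0287, 0.1093]
ee_rot: [1.0, 0.019, 0.0, 0.0]
ft_force: [4.9, 0.1, -3.7]
grip_width: 0.276
```

{"method": "jog_arm", "body": {"steps": [0.01,-0.0001,0,0,0,0.01,-0.0002,0,0,0,0.01,-0.0003,0,0,0,0.01,-0.0004,0,0,0,0.01,-0.0005,0,0,0,0.01,-0.0006,0,0,0,0.01,-0.0007,0,0,0,0.01,-0.0008,0,0,0,0.01,-0.0009,0,0,0,0.01,-0.001,0,0,0]}}

```text
clock: 19.95
position: [0.4787, 0.0286, 0.1093]
ee_rot: [1.0, 0.019, 0.0, 0.0]
ft_force: [5.3, -0.7, -4.2]
grip_width: 0.278
```

{"method": "jog_arm", "body": {"steps": [0.01,-0.0001,0,0,0,0.01,-0.0002,0,0,0,0.01,-0.0003,0,0,0,0.01,-0.0004,0,0,0,0.01,-0.0005,0,0,0,0.01,-0.0006,0,0,0,0.01,-0.0007,0,0,0,0.01,-0.0008,0,0,0,0.01,-0.0009,0,0,0,0.01,-0.001,0,0,0]}}

```text
clock: 20.95
position: [0.4777, 0.0286, 0.1093]
ee_rot: [1.0, 0.019, 0.0, 0.0]
ft_force: [4.3, -0.5, -3.5]
grip_width: 0.281
```

{"method": "jog_arm", "body": {"steps": [0.01,-0.0001,0,0,0,0.01,-0.0002,0,0,0,0.01,-0.0003,0,0,0,0.01,-0.0004,0,0,0,0.01,-0.0005,0,0,0,0.01,-0.0006,0,0,0,0.01,-0.0007,0,0,0,0.01,-0.0008,0,0,0,0.01,-0.0009,0,0,0,0.01,-0.001,0,0,0]}}

```text
clock: 21.95
position: [0.4767, 0.0286, 0.1093]
ee_rot: [1.0, 0.019, 0.0, 0.0]
ft_force: [4.4, -0.4, -4.0]
grip_width: 0.282
```

{"method": "jog_arm", "body": {"steps": [0.01,-0.0001,0,0,0,0.01,-0.0002,0,0,0,0.01,-0.0003,0,0,0,0.01,-0.0004,0,0,0,0.01,-0.0005,0,0,0,0.01,-0.0006,0,0,0,0.01,-0.0007,0,0,0,0.01,-0.0008,0,0,0,0.01,-0.0009,0,0,0,0.01,-0.001,0,0,0]}}

```text
clock: 22.95
position: [0.4757, 0.0285, 0.1092]
ee_rot: [1.0, 0.019, 0.0, 0.0]
ft_force: [4.7, 0.3, -4.0]
grip_width: 0.278
```

{"method": "jog_arm", "body": {"steps": [0.01,-0.0001,0,0,0,0.01,-0.0002,0,0,0,0.01,-0.0003,0,0,0,0.01,-0.0004,0,0,0,0.01,-0.0005,0,0,0,0.01,-0.0006,0,0,0,0.01,-0.0007,0,0,0,0.01,-0.0008,0,0,0,0.01,-0.0009,0,0,0,0.01,-0.001,0,0,0]}}

```text
clock: 23.95
position: [0.4747, 0.0285, 0.1093]
ee_rot: [1.0, 0.019, 0.0, 0.0]
ft_force: [4.5, 1.4, -3.9]
grip_width: 0.277
```

{"method": "jog_arm", "body": {"steps": [0.01,-0.0001,0,0,0,0.01,-0.0002,0,0,0,0.01,-0.0003,0,0,0,0.01,-0.0004,0,0,0,0.01,-0.0005,0,0,0,0.01,-0.0006,0,0,0,0.01,-0.0007,0,0,0,0.01,-0.0008,0,0,0,0.01,-0.0009,0,0,0,0.01,-0.001,0,0,0]}}

```text
clock: 24.95
position: [0.474, 0.0285, 0.1094]
ee_rot: [1.0, 0.019, 0.0, 0.0]
ft_force: [6.4, -0.1, -4.8]
grip_width: 0.28
```

{"method": "jog_arm", "body": {"steps": [0.01,-0.0001,0,0,0,0.01,-0.0002,0,0,0,0.01,-0.0003,0,0,0,0.01,-0.0004,0,0,0,0.01,-0.0004,0,0,0,0.01,-0.0004,0,0,0,0.01,-0.0004,0,0,0,0.01,-0.0004,0,0,0,0.01,-0.0004,0,0,0,0.01,-0.0004,0,0,0]}}

```text
clock: 25.95
position: [0.4739, 0.0285, 0.1095]
ee_rot: [1.0, 0.019, 0.001, -0.0]
ft_force: [8.0, -1.1, -4.7]
grip_width: 0.277
```

{"method": "jog_arm", "body": {"steps": [0.01,-0.0001,0,0,0,0.01,-0.0002,0,0,0,0.01,-0.0003,0,0,0,0.01,-0.0004,0,0,0,0.01,-0.0005,0,0,0,0.01,-0.0006,0,0,0,0.01,-0.0006,0,0,0,0.01,-0.0006,0,0,0,0.01,-0.0006,0,0,0,0.01,-0.0006,0,0,0]}}

```text
clock: 26.95
position: [0.4739, 0.0285, 0.1097]
ee_rot: [1.0, 0.019, 0.001, -0.0]
ft_force: [10.0, -0.3, -5.3]
grip_width: 0.28
```

```bash
python3 - <<'E'
from h import *
rel([.4739,.0285,.1092],.038)
E
```

```text
t 26.95 pos [0.4739 0.0285 0.1097] yaw 0.0377 tilt [ 2.7e-03  3.0e-04 -1.0e+00] F [10.04 -0.32 -5.34] T [ 0.02 -1.92 -0.02] w 0.28 q [ 0.41  0.14 -0.6   1.95  0.09  1.07 -1.76]
shift [ 0.     -0.      0.0005] twist -0.0003
```

{"method": "jog_arm", "body": {"steps": [0.01,-0.0002,0,0,0,0.01,-0.0004,0,0,0,0.01,-0.0006,0,0,0,0.01,-0.0008,0,0,0,0.01,-0.001,0,0,0,0.01,-0.0011,0,0,0,0.01,-0.0012,0,0,0,0.01,-0.0012,0,0,0,0.01,-0.0012,0,0,0,0.01,-0.0012,0,0,0]}}

```text
clock: 27.95
position: [0.4738, 0.0285, 0.11]
ee_rot: [1.0, 0.019, 0.003, -0.0]
ft_force: [16.1, 1.2, -7.4]
grip_width: 0.281
```

{"method": "jog_arm", "body": {"steps": [0.01,0,0,0,0,0.01,0,0,0,0,0.01,0,0,0,0,0.01,0,0,0,0,0.01,0,0,0,0,0.01,0,0,0,0,0.01,0,0,0,0,0.01,0,0,0,0,0.01,0,0,0,0,0.01,0,0,0,0]}}

```text
clock: 28.95
position: [0.4737, 0.0285, 0.11]
ee_rot: [1.0, 0.019, 0.003, -0.0]
ft_force: [15.8, -0.0, -8.1]
grip_width: 0.28
```

```bash
python3 - <<'E'
from h import *
rel([.4739,.0285,.1092],.038)
p,d=manip.camera("scene")
cv2.imwrite(f"pics/s11.png",cv2.resize(p[190:390,240:480,::-1],None,fx=3,fy=3))
E
```

```text
t 28.95 pos [0.4737 0.0285 0.11  ] yaw 0.0376 tilt [ 5.e-03  6.e-04 -1.e+00] F [15.78 -0.   -8.07] T [ 0.07 -2.82 -0.05] w 0.28 q [ 0.41  0.14 -0.6   1.95  0.09  1.07 -1.76]
shift [0.0001 0.     0.0008] twist -0.0004
```

View pics/s11.png

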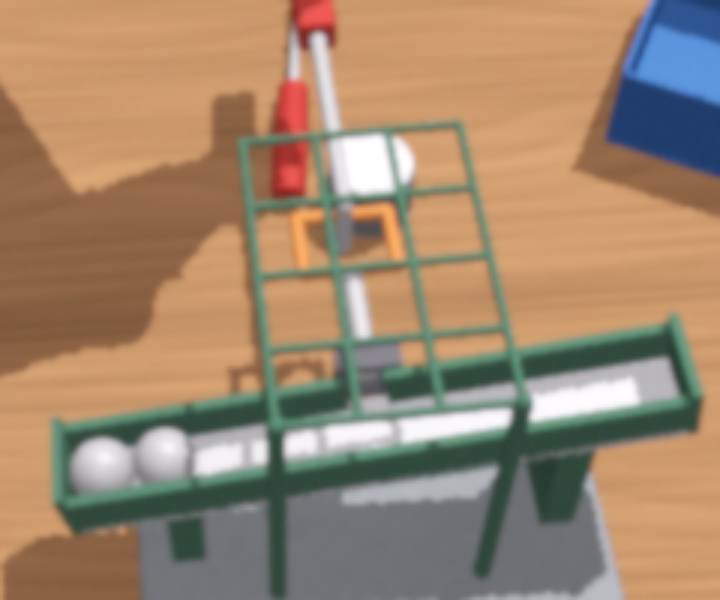

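{"method": "jog_arm", "body": {"steps": [0.01,0.001,0,0,0,0.01,0.003,0,0,0,0.01,0.006,0,0,0,0.01,0.009,0,0,0,0.01,0.011,0,0,0,0.01,0.012,0,0,0,0.01,0.012,0,0,0,0.01,0.012,0,0,0,0.01,0.012,0,0,0,0.01,0.012,0,0,0]}}

```text
clock: 30.0
position: [0.4834, 0.0288, 0.1092]
ee_rot: [1.0, 0.019, 0.0, 0.0]
ft_force: [-0.4, -0.2, -3.4]
grip_width: 0.276
```

```bash
python3 - <<'E'
from h import *
rel([.4739,.0285,.1092],.038)
p,d=manip.camera("scene")
cv2.imwrite(f"pics/s12.png",cv2.resize(p[190:340,270:430,::-1],None,fx=4,fy=4))
a=manip.calibration("scene")
S=shaft(p,d,a,[.4827,.029],.038,.134)
f=[np.polyfit(S[:,0],S[:,i],1) for i in(1,2,3)]
print(len(S),"slopes",[x[0].round(3) for x in f],"at t=0",[x[1].round(4) for x in f],"at .19",[np.polyval(x,.19).round(4) for x in f])
E
```

```text
t 30.0 pos [0.4834 0.0288 0.1092] yaw 0.0378 tilt [ 0.e+00 -1.e-04 -1.e+00] F [-0.36 -0.17 -3.44] T [0.02 0.   0.03] w 0.276 q [ 0.4   0.16 -0.6   1.93  0.1   1.08 -1.77]
shift [-0.0095 -0.0001  0.    ] twist -0.0002
22 slopes [np.float64(1.007), np.float64(0.038), np.float64(-0.001)] at t=0 [np.float64(0.4844), np.float64(0.0266), np.float64(0.1377)] at .19 [np.float64(0.6757), np.float64(0.0338), np.float64(0.1376)]
```

View pics/s12.png

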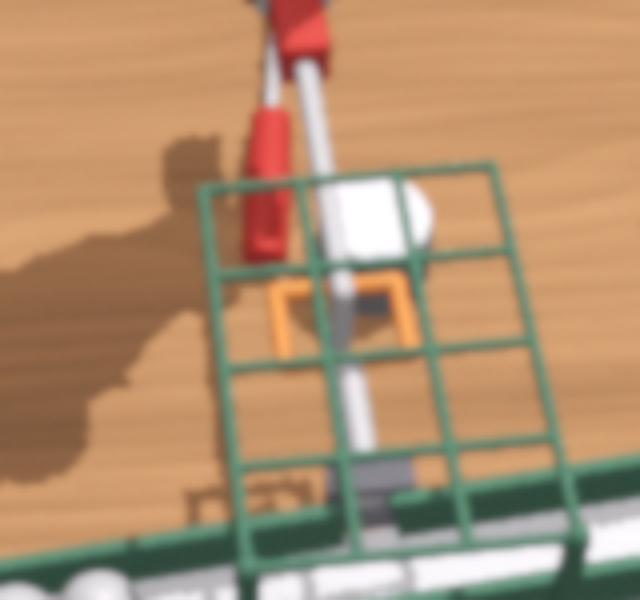

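Rod still level, prong free mid-loop, no contact force. Lift straight up under the guard.

{"method": "jog_arm", "body": {"steps": [0.01,0,0,-0.004,0,0.01,0,0,-0.01,0,0.01,0,0,-0.017,0,0.01,0,0,-0.024,0,0.01,0,0,-0.031,0,0.01,0,0,-0.038,0,0.01,0,0,-0.044,0,0.01,0,0,-0.049,0,0.01,0,0,-0.05,0,0.01,0,0,-0.05,0]}}

```text
clock: 31.05
position: [0.4834, 0.0288, 0.1593]
ee_rot: [1.0, 0.019, 0.0, 0.0]
ft_force: [0.1, -0.6, -3.4]
grip_width: 0.273
```

{"method": "jog_arm", "body": {"steps": [0.01,-0.005,0,0,0,0.01,-0.012,0,0,0,0.01,-0.02,0,0,0,0.01,-0.028,0,0,0,0.01,-0.035,0,0,0,0.01,-0.04,0,0,0,0.01,-0.043,0,0,0,0.01,-0.043,0,0,0,0.01,-0.043,0,0,0,0.01,-0.043,0,0,0]}}

```text
clock: 32.05
position: [0.4407, 0.0272, 0.1592]
ee_rot: [1.0, 0.019, 0.0, -0.0]
ft_force: [-0.6, 0.1, -3.9]
grip_width: 0.276
```

```bash
python3 - <<'E'
from h import *
rel([.4328,-.2754,.1200],.1386)
p,d=manip.camera("scene")
cv2.imwrite(f"pics/s13.png",p[:,:,::-1])
E
```

```text
t 32.05 pos [0.4407 0.0272 0.1592] yaw 0.0378 tilt [ 2.e-04  1.e-04 -1.e+00] F [-0.64  0.12 -3.85] T [ 0.    0.06 -0.02] w 0.276 q [ 0.44 -0.   -0.6   1.97 -0.    1.17 -1.69]
shift [-0.0193  0.3021  0.0392] twist -0.1008
```

View pics/s13.png

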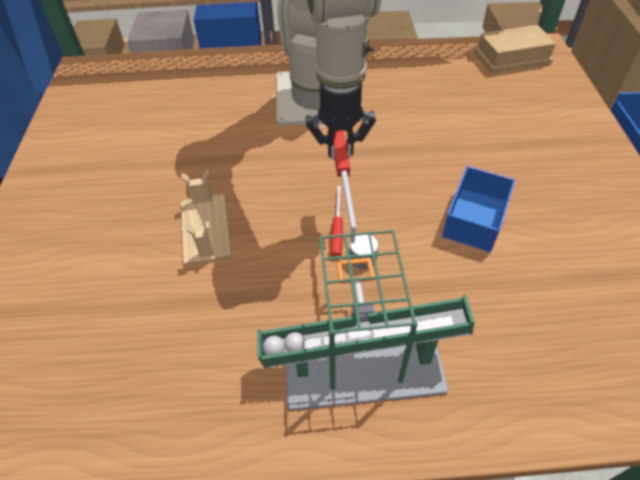

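{"method": "jog_arm", "body": {"steps": [0.01,-0.001,0.015,0,0,0.01,-0.003,0.05,0,-0.01,0.01,-0.006,0.09,0,-0.025,0.01,-0.009,0.13,0,-0.04,0.01,-0.012,0.175,0,-0.055,0.01,-0.014,0.215,0,-0.07,0.01,-0.016,0.25,0,-0.085,0.01,-0.018,0.28,0,-0.095,0.01,-0.0193,0.297,0,-0.101,0.01,-0.0193,0.302,0,-0.101]}}

```text
clock: 33.1
position: [0.432, -0.2774, 0.1588]
ee_rot: [0.998, 0.068, -0.0, -0.0]
ft_force: [-0.2, 0.2, -3.3]
grip_width: 0.276
```

{"method": "jog_arm", "body": {"steps": [0.01,0,0,0,0,0.01,0,0,0,0,0.01,0,0,0.01,0,0.01,0,0,0.02,0,0.01,0,0,0.03,0,0.01,0,0,0.037,0,0.01,0,0,0.039,0,0.01,0,0,0.039,0,0.01,0,0,0.039,0,0.01,0,0,0.039,0]}}

```text
clock: 34.1
position: [0.4328, -0.2755, 0.1206]
ee_rot: [0.998, 0.069, 0.0, 0.0]
ft_force: [0.4, -0.4, -3.7]
grip_width: 0.279
```

```bash
python3 - <<'E'
from h import *
rel([.4328,-.2754,.0604],.1386)
p,d=manip.camera("scene");q,e=manip.camera("top")
b=manip.calibration("top");a=manip.calibration("scene")
for n,c,p_,d_ in(("top",b,q,e),("scene",a,p,d)):
    S=shaft(p_,d_,c,[.4325,-.2755],.139,.146)
    f=[np.polyfit(S[:,0],S[:,i],1) for i in(1,2,3)]
    print(n,len(S),"slopes",[x[0].round(3) for x in f],"at t=0",[x[1].round(4) for x in f],"at .19",[np.polyval(x,.19).round(4) for x in f])
i=np.hstack([cv2.resize(p[100:240,140:240,::-1],None,fx=4,fy=4),cv2.resize(q[220:360,430:530,::-1],None,fx=4,fy=4)])
cv2.imwrite(f"pics/s14.png",i)
E
```

```text
t 34.1 pos [ 0.4328 -0.2755  0.1206] yaw 0.1387 tilt [ 7.e-04 -5.e-04 -1.e+00] F [ 0.35 -0.44 -3.66] T [-0.    0.02 -0.03] w 0.279 q [ 0.74  0.18 -0.29  1.86  0.06  1.1  -1.  ]
shift [-0.0001 -0.0001  0.0602] twist 0.0001
top 25 slopes [np.float64(0.992), np.float64(0.146), np.float64(-0.006)] at t=0 [np.float64(0.4322), np.float64(-0.2747), np.float64(0.1482)] at .19 [np.float64(0.6206), np.float64(-0.247), np.float64(0.1471)]
scene 25 slopes [np.float64(0.982), np.float64(0.142), np.float64(-0.001)] at t=0 [np.float64(0.4365), np.float64(-0.2754), np.float64(0.1496)] at .19 [np.float64(0.623), np.float64(-0.2484), np.float64(0.1494)]
```

View pics/s14.png

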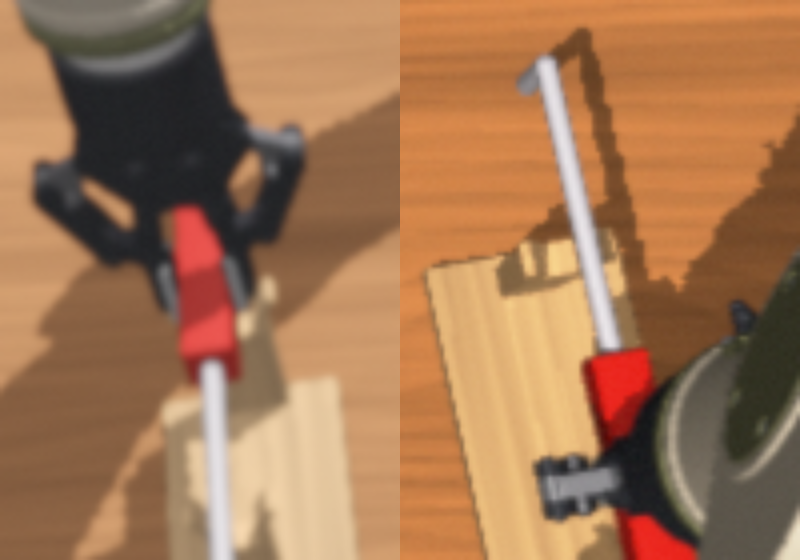

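Same pose as after the lift (slopes and position match). Lower into the saddles.

{"method": "jog_arm", "body": {"steps": [0.01,0,0,0.01,0,0.01,0,0,0.02,0,0.01,0,0,0.03,0,0.01,0,0,0.038,0,0.01,0,0,0.045,0,0.01,0,0,0.051,0,0.01,0,0,0.056,0,0.01,0,0,0.0595,0,0.01,0,0,0.0595,0,0.01,0,0,0.0595,0]}}

```text
clock: 35.2
position: [0.4326, -0.2755, 0.0607]
ee_rot: [0.998, 0.069, 0.0, 0.0]
ft_force: [0.5, -1.6, -4.2]
grip_width: 0.277
```

```bash
python3 - <<'E'
from h import *
rel([.4328,-.2754,.0604],.1386)
p,d=manip.camera("scene");q,e=manip.camera("top")
b=manip.calibration("top");a=manip.calibration("scene")
for n,c,p_,d_ in(("top",b,q,e),("scene",a,p,d)):
    S=shaft(p_,d_,c,[.4325,-.2755],.139,.085)
    f=[np.polyfit(S[:,0],S[:,i],1) for i in(1,2,3)]
    print(n,len(S),"slopes",[x[0].round(3) for x in f],"at t=0",[x[1].round(4) for x in f],"at .19",[np.polyval(x,.19).round(4) for x in f])
E
```

```text
t 35.2 pos [ 0.4326 -0.2755  0.0607] yaw 0.1388 tilt [ 3.e-04 -3.e-04 -1.e+00] F [ 0.54 -1.58 -4.21] T [-0.42 -0.09  0.1 ] w 0.277 q [ 0.74  0.25 -0.29  1.92  0.09  0.98 -1.02]
shift [ 0.0002 -0.0001  0.0003] twist 0.0002
top 25 slopes [np.float64(0.985), np.float64(0.146), np.float64(-0.002)] at t=0 [np.float64(0.4327), np.float64(-0.2747), np.float64(0.0882)] at .19 [np.float64(0.6199), np.float64(-0.2469), np.float64(0.0877)]
scene 25 slopes [np.float64(0.981), np.float64(0.136), np.float64(-0.0)] at t=0 [np.float64(0.437), np.float64(-0.2745), np.float64(0.0893)] at .19 [np.float64(0.6234), np.float64(-0.2487), np.float64(0.0893)]
```

{"method": "jog_arm", "body": {"steps": [0.01,0,0,0.0005,0,0.01,0,0,0.0005,0,0.025,0,0,0.0005,0,0.03,0,0,0.0005,0,0.035,0,0,0.0005,0,0.045,0,0,0.0005,0,0.055,0,0,0.0005,0,0.065,0,0,0.0005,0,0.065,0,0,0.0005,0,0.065,0,0,0.0005,0]}}

```text
clock: 36.3
position: [0.4326, -0.2753, 0.0602]
ee_rot: [0.998, 0.069, 0.0, 0.0]
ft_force: [-0.4, -0.7, -0.2]
grip_width: 0.759
```

{"method": "jog_arm", "body": {"steps": [0.065,0,0,0,0,0.065,0,0,-0.005,0,0.065,0,0,-0.015,0,0.065,0,0,-0.03,0,0.065,0,0,-0.05,0,0.065,0,0,-0.075,0,0.065,0,0,-0.1,0,0.065,0,0,-0.12,0,0.065,-0.03,0,-0.13,0,0.065,-0.03,0,-0.13,0]}}

```text
clock: 37.3
position: [0.4012, -0.281, 0.1927]
ee_rot: [0.998, 0.068, 0.001, 0.001]
ft_force: [0.2, -0.5, -0.0]
grip_width: 0.762
```

```bash
python3 - <<'E'
from h import *
rel([.4328,-.2754,.0604],.1386)
p,d=manip.camera("scene");q,e=manip.camera("top")
b=manip.calibration("top");a=manip.calibration("scene")
for n,c,p_,d_ in(("top",b,q,e),("scene",a,p,d)):
    S=shaft(p_,d_,c,[.4325,-.2755],.139,.085)
    f=[np.polyfit(S[:,0],S[:,i],1) for i in(1,2,3)]
    print(n,len(S),"slopes",[x[0].round(3) for x in f],"at t=0",[x[1].round(4) for x in f],"at .19",[np.polyval(x,.19).round(4) for x in f])
z=np.load("pics/top0.npz")
S=shaft(z["p"],z["d"],b,[.4325,-.2755],.139,.085);f=[np.polyfit(S[:,0],S[:,i],1) for i in(1,2,3)];print("start",[x[0].round(3) for x in f],[x[1].round(4) for x in f])
cv2.imwrite(f"pics/s15.png",p[:,:,::-1]);cv2.imwrite(f"pics/t15.png",q[:,:,::-1])
E
```

```text
t 37.3 pos [ 0.4012 -0.281   0.1927] yaw 0.1362 tilt [ 0.0017 -0.0027 -1.    ] F [ 0.21 -0.48 -0.03] T [-0.01 -0.04 -0.08] w 0.762 q [ 0.78  0.06 -0.28  1.83  0.02  1.25 -0.93]
shift [ 0.0319 -0.0017  0.1324] twist -0.0024
top 25 slopes [np.float64(0.987), np.float64(0.154), np.float64(-0.011)] at t=0 [np.float64(0.4326), np.float64(-0.2756), np.float64(0.0886)] at .19 [np.float64(0.6201), np.float64(-0.2464), np.float64(0.0865)]
scene 25 slopes [np.float64(0.975), np.float64(0.138), np.float64(-0.009)] at t=0 [np.float64(0.4376), np.float64(-0.2747), np.float64(0.0902)] at .19 [np.float64(0.6229), np.float64(-0.2485), np.float64(0.0885)]
start [np.float64(0.987), np.float64(0.147), np.float64(-0.015)] [np.float64(0.4324), np.float64(-0.2769), np.float64(0.0896)]
```

View pics/s15.png

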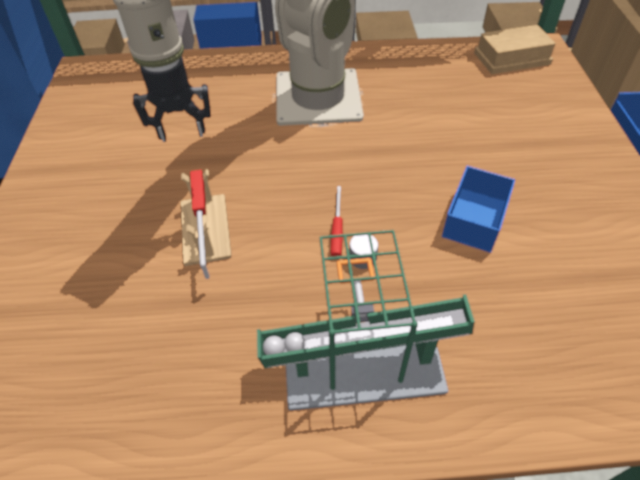

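View pics/t15.png

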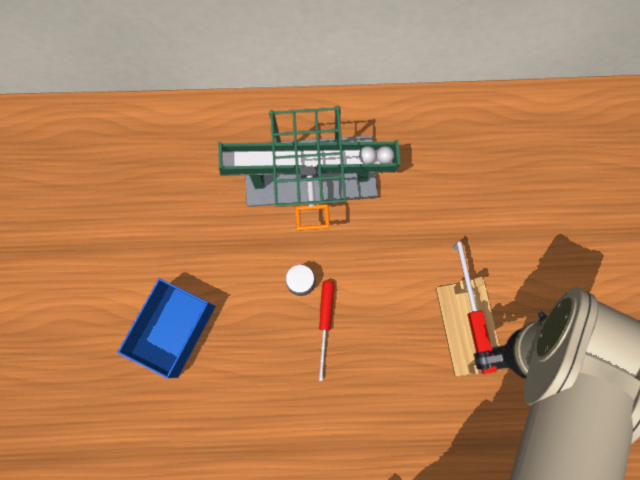

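{"method": "jog_arm", "body": {"steps": [0.065,0,0,0,0,0.065,0,0,0,0,0.065,0,0,0,0,0.065,0,0,0,0,0.065,0,0,0,0,0.065,0,0,0,0,0.065,0,0,0,0,0.065,0,0,0,0,0.065,0,0,0,0,0.065,0,0,0,0]}}

```text
clock: 38.4
position: [0.4029, -0.2795, 0.1903]
ee_rot: [0.998, 0.069, 0.0, 0.0]
ft_force: [0.3, -0.5, -0.3]
grip_width: 0.762
```

```bash
python3 - <<'E'
from h import *
b=manip.calibration("top")
print(onz(b,[[368,155],[385,155]],.11).round(3))
print(manip.hand_in())
E
```

```text
[[ 0.799 -0.077  0.11 ]
 [ 0.798 -0.11   0.11 ]]
the job is handed in; nothing more can be done
None
```

The job is handed in at about 38 s of the 70 s. `hand_in` reports no verdict, so what follows rests on my own last checks.

**What I did:** I gripped the rod by its red handle and slid the hook in under the wire guard. I lowered it into the loop and drew the bolt in 1 mm steps until I felt the stop, about 46 mm from its start. I then held the pull for 1 s with readings of 16.1 N and 15.8 N along x, backed the hook out and laid the rod back in its rest. It was then released.

**What the last checks showed:**
- **Balls:** both are at the low end of the track, about 0.11 m and 0.14 m to the chute's -y.
- **Bolt and loop:** both are still fully drawn.
- **Rod:** it lies within about 2 mm and 0.01 rad of its starting pose in the rest.
- **Bin, tin and driver:** all three look unmoved in both views.
- **Gripper:** it stands clear of everything, with almost no force on it.

**What disagreed:** The cameras put the fingertips about 25–30 mm higher than the stated tool frame. I trusted the cameras and gripped with the TCP about 24 mm below the rod's axis; the grip held. In the pull, the vertical force also rose by about 4 N, so the total on the bolt was nearer 16.5 N, still well under 22 N. Forces were only read at the end of each 1 s move, so any short peak in between was not seen.

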